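# Gauge the bored display blocks and box the good ones

### The job

Pick up the pin gauge and, working along the row of wooden display blocks from the robot's left to its right, try it in the hole of every block: push it in until the collar meets the block or the pin will go no further. Put the blocks that take the pin all the way into the white box and those that stop it short into the wooden tray, and stand the gauge back in its stand with its collar down on top. Finish by picking up the lid by its bar and closing the white box with it, flush all round; leave the paint bottle, the jar and the screwdriver alone.

Things in the scene. Friction and masses are not known exactly. Their poses are not given: they have to be found in the camera images.
- p1_a: hardwood display block, 36 x 36 x 40 mm tall, origin under its centre, x and y along its sides. Round hole in the centre of its top, mouth 13 mm, dark inside: well bored it is 13 mm wide for 34 mm; badly bored it narrows to 7 mm, 10 mm down. All blocks look alike: only the gauge tells. First place in the row on the mat from the robot's left (+y); exactly one of p1_a and p1_b is there.
- p1_b: display block like p1_a in size and look; only the gauge tells how it is bored. First place in the row on the mat from the robot's left (+y); exactly one of p1_a and p1_b is there.
- p2: display block like p1_a in size and look; only the gauge tells how it is bored. Second place in the row on the mat from the robot's left (+y); p2, p4 or both are there.
- p3_a: display block like p1_a in size and look; only the gauge tells how it is bored. Third place in the row on the mat from the robot's left (+y); exactly one of p3_a and p3_b is there.
- p3_b: display block like p1_a in size and look; only the gauge tells how it is bored. Third place in the row on the mat from the robot's left (+y); exactly one of p3_a and p3_b is there.
- p4: display block like p1_a in size and look; only the gauge tells how it is bored. Fourth place in the row on the mat from the robot's left (+y); p2, p4 or both are there.
- mat: green cutting mat, 120 x 320 x 2 mm, fixed; origin at the centre of its underside, the row of blocks runs along its y (places nominally at y = +112, +37, -38, -113 mm); the blocks stand on it, 2 mm above the table
- gauge: pin gauge, 80 mm tall, 90 g. Origin at the pin's tip, z up, x and y square to the handle's faces. Steel pin 10 mm across, z 0 to 30 mm, tip slightly pointed; steel collar 26 mm across, z 30 to 36; square black handle 18 x 18 mm, z 36 to 80. Starts pin down in its stand. In a good block the collar meets the block's top (30 mm in); a bad one stops the pin 10 mm in
- stand: gauge stand, fixed aluminium block 50 x 50 x 40 mm with one vertical hole 16 mm wide and 34 mm deep in the centre of its top; origin at the centre of its underside. With the gauge in it the collar rests on its top and the tip is 10 mm above the stand's origin
- box: fixed white plastic box for the good blocks, outside 168 (x) x 132 (y) x 54 mm tall, open above, walls and floor 4 mm, inside 160 x 124 mm; origin at the centre of its underside
- box_in (a point): centre of the white box's inner floor, axes as the box
- tray: fixed wooden tray for the rejects, same size as the white box, no lid; origin at the centre of its underside. Box and tray may stand on either side
- tray_in (a point): centre of the tray's inner floor, axes as the tray
- lid: loose white lid, 150 g. Origin under the lip's centre. Lip 152 (x) x 113 mm, z 0 to 6 mm, goes inside the box walls; plate 170 (x) x 134 mm, z 6 to 10; grey grip bar on top 60 (x) x 18 (y) mm, z 10 to 38. Starts lying on its lip on the table, about a quarter turn from the box. Closed, the plate is flush on the rim, origin 48 mm above the box's origin; fits after a half turn too
- paint_bottle: bystander: small yellow paint bottle, 34 mm across, 70 mm tall, origin under its centre
- thinner_jar: bystander: glass jar, 60 mm across, 80 mm tall, origin under its centre
- driver: bystander: screwdriver about 160 mm long lying on the table
Things that resemble listed ones, but are neither listed nor needed, are in the scene too. What is shaped like the box but blue or pink is not meant.

How it is judged:
By the outcome, as a careful person would: the job done as asked, in the order asked, and still so for the second after the job is handed in, with the robot touching nothing.
Of p1_a, p1_b only 1 to 1 are there at a start; the rules pass over those that are not, and their reading is None.
Of p3_a, p3_b only 1 to 1 are there at a start; the rules pass over those that are not, and their reading is None.
Of p2, p4 only 1 to 2 are there at a start; the rules pass over those that are not, and their reading is None.
At some moment in a run one of p1_a, p1_b, p2, p3_a, p3_b, p4, lid may be knocked a few centimetres aside while the robot is not near it.
It also fails if it takes over 210 s, if anything falls off the work surface, if the arm or the gripper's body presses on something with over 40 N, if the wrist force passes 120 N, or if a joint passes its speed limit or range.

### The arm

A 6-joint arm with a two-finger parallel gripper is mounted at the origin on the work surface. World frame = base frame: x ahead of the robot, y to its left, z up, the work surface at z = 0. Lengths are in m, angles in degrees, forces in N, time in s.
With the tool pointing down it reaches from about 0.375 to 0.9 m from the base axis. Payload 3.1 kg.
Tool frame: the origin (TCP) lies at the very end of the fingers, on their centre line; the grasp point (between the pads) lies 19 mm behind it (grip_point_offset is the distance from the TCP to the grasp point, in m); y points along the fingers, x is the direction in which the jaws open and shut, and the axes are right-handed (so a half turn about y gives the same grasp; the last joint's range is limited). The gripper opens to 87 mm and grips with 3 to 60 N. Pads are 19 mm wide; open, the fingers measure 117 mm over their backs; the gripper's body (75 mm by 190 mm) begins 51 mm behind the grasp point.
Start: joints at [-82.649, 30.224, 82.088, -0, 67.689, -10.227], TCP at [0.189, -0.596, 0.223] pointing down, gripper open.
Joint ranges: [-176.69, 176.69], [-43.24, 126.21], [12.49, 139.97], [-82, 262], [0, 151.66], [-163.58, 163.58]. Speed limits (degrees/s): [159.86, 159.86, 180, 180, 180, 180].

### API

Orientations are given as a 3x3 rotation matrix whose columns are the frame's x, y, z axes.
In Python, from rig import * gives the robot as it stands.
- The arm moves only by the tool send_rows, never from a script. Its argument "moves" is text: rows parted by semicolons, each of 5 numbers parted by spaces: the finger opening in mm, from 0 to 87, then the shift along the tool's x, y, z in mm, then the turn about the tool's y in degrees. In form: fingers dx dy dz yaw; .... A call has 1 to 20 rows; each row shifts and turns the commanded pose from where the row before left it, along the tool's axes as they then stand; what a row does not reach is not made up. A row lasts 1/12 s, in which the tool goes at most 41.7 mm and 7.16 degrees, less where a joint would pass 70% of its speed; a pose out of reach is approached as far as the arm can. A call is refused whole if a number of a shift passes 41.7 or a number of a turn 7.16, either way. A call with a gripper value outside its range is refused whole. The fingers move at their own pace and stop on an object; the grip force is fixed at half the most. Time passes only in rows, so rows that do not move let the fingers close. It gives the time, the measured TCP pose, the force and the opening at its end, in the units of the state.
- read_state(): the state, without advancing time (a new reading comes with each control period).
- capture(name): name is "side" or "top" or "wrist"; returns a dict with "image" (400x640x3 uint8, blue, green, red), "z_map" (400x640 float32, m along the optical axis (not along the pixel's ray), 0 where there is no reading), "mtx" (3x3 intrinsics, pixels), "distortion" ([k1, k2, p1, p2, k3] as OpenCV has them; the pictures are not rectified), "origin" and "rotation" of the camera in the world; the wrist camera has in their place "tool_from_camera" (4x4, takes a point from camera to tool coordinates, whose origin is the TCP and whose axes are the tool frame's). Camera axes: x right, y up, looking along -z (the intrinsics and any distortion apply to the point x, -y, -z); pixel columns grow to the right and rows downward; lengths in m; the calibration is good to about 2 mm. A picture is of the moment at which its call begins: read the wrist's pose just before it.
- hand_in(): hands the job in, once; it reports no verdict.
Trained networks look in a picture, given as the dict that the camera call returned (one of the last four; its "shot" number tells which), for a name from the list of things; names that differ only in an ending like _2 or _b are one class to them, and where a whole thing is asked for, a point or a joint stands for the part that bears it (a point fixed in the world has none). Each returns a list of dicts, best first, with "p" (0 to 1); they miss things now and then, are a little off and sometimes report something else, mostly with a low value. They report only what shows in the picture. A call takes as long as a camera call. They do not tell look-alikes from the thing itself.
- search_frame(picture, name): "bbox" ([left, top, right, bottom] in pixels, round what is visible of it).
- masks_of(picture, name): "region" (400x640 bool, what is visible of it) and "bbox" ([left, top, right, bottom] in pixels, round what is visible of it).
- mark_of(picture, name): "pixel" ([row, column] in pixels: a listed point, or the origin of a listed thing).
The state is a dict: "time_s": time; "joint_positions": joint angles; "qvel": joint speeds; "tau": joint torques, N m; "position": TCP position; "tcp_rot": TCP orientation; "force": force on the tool from outside, world axes, zero at the start; "moment": the same for the moment, N m; "opening": opening from 0.0 (shut) to 1.0 (fully open).
Only numpy, scipy, OpenCV 4.12 (cv2) and the standard library are available. Lean on these libraries where they do the work, as an engineer would, in place of code of your own. Each camera call takes 0.05 s, during which the arm holds its last target. There are 200 camera calls.

## Working session

There is one attempt and no reset: what is moved stays moved. The work goes in short steps, Python scripts to look and compute and a tool call to move; the robot and the scene stay as the last step left them, time stands still between calls to the robot, and variables do not carry over. Pictures are saved under pics/ and viewed, about 12 in all and at most 16, crops included, and the job is handed in when it is done.

Besides the shell and the picture viewer there is one more tool, called after "Request:" by a JSON object that holds its "api" and its "payload", one argument or row to a line. send_rows: Moves the arm, as the interface text tells. Its arguments: {"type":"object","properties":{"moves":{"type":"string"}},"required":["moves"]}

```bash
ls; mkdir -p pics; cat > h.py <<'E'
from rig import *
import numpy as np, cv2
def pose(c, st=None):
    if "origin" in c: return np.array(c["rotation"]), np.array(c["origin"])
    T=np.array(c["tool_from_camera"]); R=np.array(st["tcp_rot"]); p=np.array(st["position"])
    return R@T[:3,:3], R@T[:3,3]+p
def cloud(c, st=None):
    """world xyz for every pixel (nan where none)"""
    R,o=pose(c,st); h,w=c["z_map"].shape
    u,v=np.meshgrid(np.arange(w),np.arange(h))
    n=cv2.undistortPoints(np.stack([u,v],-1).reshape(-1,1,2).astype(float),np.array(c["mtx"],float),np.array(c["distortion"],float)).reshape(h,w,2)
    z=np.where(c["z_map"]>0,c["z_map"],np.nan)
    P=np.stack([n[...,0]*z,-n[...,1]*z,-z],-1)
    return P@R.T+o
def rays(c,px,z,st=None):
    """pixels (col,row) -> world at height z"""
    R,o=pose(c,st)
    n=cv2.undistortPoints(np.array(px,float).reshape(-1,1,2),np.array(c["mtx"],float),np.array(c["distortion"],float)).reshape(-1,2)
    d=np.c_[n[:,0],-n[:,1],-np.ones(len(n))]@R.T
    return o+d*((z-o[2])/d[:,2])[:,None]
E
python3 - <<'E'
from h import *
st=read_state(); print({k:np.round(v,3).tolist() for k,v in st.items()})
for n in ["top","side"]:
    c=capture(n); cv2.imwrite(f"pics/{n}0.png",c["image"]); np.savez(f"pics/{n}0.npz",X=cloud(c))
    print(n,np.round(c["origin"],3),np.round(c["rotation"],2).tolist())
    for k in ["p1_a","mat","gauge","stand","box","tray","lid","paint_bottle","thinner_jar","driver"]:
        for r in search_frame(c,k):
            b=r["bbox"]; print(k,round(r["p"],2),np.round(b).tolist(),np.round(rays(c,[[(b[0]+b[2])/2,(b[1]+b[3])/2]],0.04)[0],3))
E
```

```text
pics
{'time_s': 0.0, 'joint_positions': [-82.648, 30.279, 82.157, -0.003, 67.688, -10.228], 'qvel': [0.062, 0.013, -0.034, -0.019, -0.052, 0.023], 'tau': [-0.001, -44.005, -17.659, 0.063, 0.058, -0.0], 'position': [0.189, -0.595, 0.222], 'tcp_rot': [[0.302, -0.0, 0.953], [-0.953, 0.002, 0.302], [-0.002, -1.0, 0.0]], 'force': [0.653, 0.962, -0.345], 'moment': [0.019, 0.007, 0.001], 'opening': 0.998}
top [0.458 0.091 1.324] [[-0.02, 1.0, -0.06], [-1.0, -0.02, 0.0], [0.0, 0.06, 1.0]]
p1_a 0.41 [304.0, 210.0, 320.0, 225.0] [0.477 0.11  0.04 ]
mat 0.75 [293.0, 195.0, 402.0, 241.0] [0.473 0.005 0.04 ]
stand 0.69 [398.0, 147.0, 416.0, 164.0] [ 0.661 -0.182  0.04 ]
stand 0.21 [423.0, 182.0, 477.0, 238.0] [ 0.491 -0.31   0.04 ]
box 0.89 [226.0, 246.0, 283.0, 314.0] [0.293 0.287 0.04 ]
box 0.83 [160.0, 203.0, 213.0, 264.0] [0.436 0.493 0.04 ]
box 0.6 [231.0, 174.0, 280.0, 228.0] [0.53  0.281 0.04 ]
tray 0.63 [424.0, 184.0, 472.0, 240.0] [ 0.486 -0.305  0.04 ]
lid 0.62 [313.0, 123.0, 357.0, 183.0] [0.672 0.037 0.04 ]
lid 0.45 [434.0, 121.0, 459.0, 143.0] [ 0.731 -0.31   0.04 ]
paint_bottle 0.56
[... 673 characters left out ...]
6 -0.137  0.04 ]
box 0.67 [245.0, 214.0, 335.0, 283.0] [0.515 0.31  0.04 ]
box 0.61 [332.0, 235.0, 431.0, 314.0] [0.292 0.305 0.04 ]
box 0.55 [226.0, 282.0, 333.0, 372.0] [0.424 0.519 0.04 ]
tray 0.72 [356.0, 124.0, 414.0, 164.0] [ 0.477 -0.298  0.04 ]
lid 0.88 [253.0, 172.0, 321.0, 206.0] [0.646 0.086 0.04 ]
lid 0.57 [244.0, 215.0, 334.0, 283.0] [0.515 0.314 0.04 ]
paint_bottle 0.74 [216.0, 198.0, 235.0, 221.0] [0.749 0.242 0.04 ]
paint_bottle 0.45 [318.0, 134.0, 321.0, 152.0] [ 0.688 -0.219  0.04 ]
paint_bottle 0.2 [244.0, 213.0, 334.0, 280.0] [0.52  0.306 0.04 ]
thinner_jar 0.63 [313.0, 118.0, 325.0, 142.0] [ 0.733 -0.311  0.04 ]
driver 0.5 [254.0, 165.0, 269.0, 183.0] [0.758 0.043 0.04 ]
```

```bash
python3 - <<'E'
import cv2
i=cv2.imread("pics/top0.png"); cv2.imwrite("pics/top0c.png",cv2.resize(i[100:325,150:490],None,fx=2.35,fy=2.35,interpolation=3))
E
```

```text
(no output)
```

View pics/top0c.png

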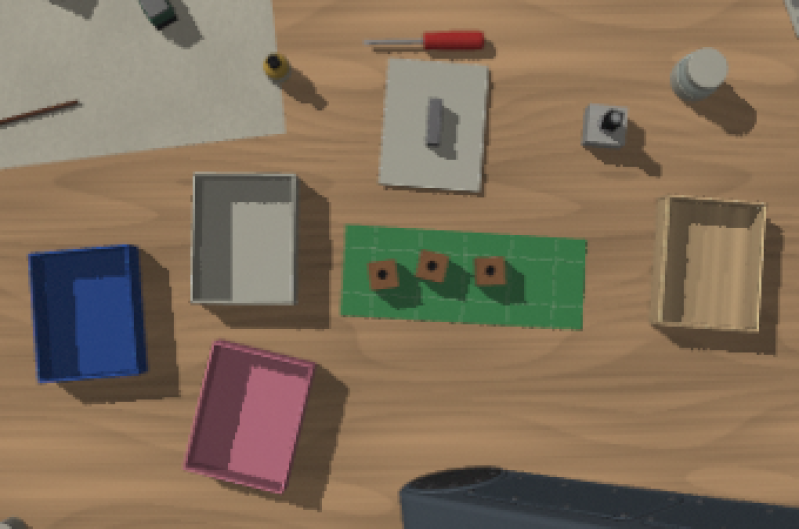

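The top view shows three blocks at places 1–3 (crop 383,275; 432,266; 490,271). The white box is at (243,240), next to the blue and pink look-alikes. The tray is at (710,265), the lid at (435,125) and the gauge in its stand at (606,125). I'll measure these from the depth clouds.

```bash
cat >> h.py <<'E'
def rect(X,lo,hi,x0,x1,y0,y1):
    m=(X[...,2]>lo)&(X[...,2]<hi)&(X[...,0]>x0)&(X[...,0]<x1)&(X[...,1]>y0)&(X[...,1]<y1)
    P=X[m]
    if len(P)<5: return None
    (c,s,a)=cv2.minAreaRect((P[:,:2]*1000).astype(np.float32))
    return len(P),np.round(c,1).tolist(),np.round(s,1).tolist(),round(a,1),round(float(np.median(P[:,2])*1000),1)
E
python3 - <<'E'
from h import *
X=np.load("pics/top0.npz")["X"]
print("table",np.nanmedian(X[:,:,2]))
print("box",rect(X,.045,.065,.4,.65,.19,.39))
print("tray",rect(X,.045,.065,.36,.62,-.42,-.2))
print("lid",rect(X,.004,.06,.55,.77,-.08,.16)); print("bar",rect(X,.028,.05,.55,.77,-.08,.16))
print("stand",rect(X,.034,.05,.58,.75,-.26,-.1));print("gauge",rect(X,.07,.11,.58,.78,-.26,-.1))
for y0,y1 in [(.08,.14),(.03,.08),(-.05,.025)]: print("blk",rect(X,.034,.06,.4,.55,y0,y1))
P=X[(X[...,2]>.034)&(X[...,2]<.06)&(abs(X[...,0]-.48)<.07)&(abs(X[...,1]-.04)<.14)]; print(np.round(P[::6],3).tolist())
E
```

```text
table 0.0005479696499602893
box (345, [530.5, 285.9], [133.4, 168.5], 88.9, 53.7)
tray (332, [484.9, -315.7], [133.8, 170.8], 83.2, 52.9)
lid (2597, [660.1, 39.8], [239.4, 219.7], 90.0, 10.2)
bar (118, [677.8, 39.7], [17.9, 59.4], 82.8, 38.3)
stand (214, [670.0, -186.6], [51.1, 50.7], 82.9, 40.5)
gauge (53, [669.6, -186.6], [18.6, 18.4], 72.7, 90.2)
blk (136, [480.4, 110.7], [35.7, 35.8], 6.9, 42.4)
blk (131, [490.0, 47.3], [35.6, 36.0], 76.0, 42.2)
blk (138, [482.7, -27.1], [35.5, 36.9], 4.4, 42.0)
[[0.511, 0.059, 0.041], [0.508, 0.047, 0.042], [0.504, 0.05, 0.046], [0.504, 0.032, 0.046], [0.501, 0.044, 0.045], [0.501, 0.025, 0.038], [0.5, -0.035, 0.043], [0.499, 0.095, 0.047], [0.499, 0.047, 0.037], [0.498, 0.029, 0.042], [0.497, -0.026, 0.041], [0.496, -0.043, 0.044], [0.497, 0.107, 0.044], [0.496, 0.059, 0.041], [0.495, 0.035, 0.044], [0.494, -0.02, 0.038], [0.494, -0.038, 0.041], [0.494, 0.119, 0.044], [0.494, 0.101, 0.037], [0.493, 0.056, 0.044], [0.492, 0.032, 0.043], [0.491, -0.022, 0.041], [0.491, -0.04, 0.043], [0.491, 0.116, 0.043], [0.49, 0.098, 0.043], [0.49, 0.053, 0.03
[... 287 characters left out ...]
, -0.04, 0.044], [0.482, 0.116, 0.04], [0.481, 0.095, 0.041], [0.48, 0.05, 0.043], [0.48, 0.032, 0.04], [0.479, -0.034, 0.042], [0.479, 0.125, 0.044], [0.478, 0.098, 0.044], [0.478, 0.059, 0.045], [0.477, 0.041, 0.04], [0.476, -0.016, 0.04], [0.476, -0.034, 0.046], [0.476, 0.123, 0.04], [0.475, 0.098, 0.042], [0.474, 0.05, 0.043], [0.473, -0.01, 0.035], [0.473, -0.028, 0.044], [0.472, -0.046, 0.039], [0.473, 0.11, 0.045], [0.472, 0.093, 0.041], [0.47, -0.01, 0.044], [0.47, -0.028, 0.04], [0.469, -0.046, 0.042], [0.47, 0.111, 0.047], [0.469, 0.093, 0.046], [0.467, -0.024, 0.046], [0.466, -0.043, 0.043], [0.467, 0.114, 0.048], [0.466, 0.096, 0.045], [0.464, 0.12, 0.043], [0.464, 0.102, 0.045]]
```

Request:
{"api": "send_rows", "payload": {
  "moves": "87 0 0 0 -7;87 0 0 0 -7;87 0 0 0 -7;87 0 0 0 -7;87 0 0 0 -7;87 0 0 0 -7;87 0 0 0 -7;87 0 0 0 -7;87 0 0 0 -7;87 25 0 30 0;87 25 0 30 0;87 25 0 30 0;87 25 0 30 0;87 25 0 30 0;87 25 0 30 0;87 25 0 30 0;87 25 0 30 0;87 25 0 30 0;87 25 0 30 0;87 25 0 30 0"
}}

```text
time_s: 2.77
position: [0.5154, -0.3138, 0.2227]
tcp_rot: [[0.987, 0.0, 0.164], [-0.164, -0.0, 0.987], [0.0, -1.0, -0.0]]
force: [0.0, -0.4, 0.0]
opening: 1.001
```

```bash
cat >> h.py <<'E'
def go(x,y,z,yaw=None,st=None):
    """mm: needed turn first, then tool shift to the target"""
    st=st or read_state(); R=np.array(st["tcp_rot"]); p=np.array(st["position"])*1000
    yw=np.degrees(np.arctan2(R[1,0],R[0,0])); t=0 if yaw is None else (yw-yaw+180)%360-180
    a=np.radians(yw-t); xt=np.array([np.cos(a),np.sin(a)]); zt=np.array([-np.sin(a),np.cos(a)])
    d=np.array([x,y])-p[:2]
    print("t=%.2f pos %s yaw %.1f open %.1f F %s | turn %.1f dx %.1f dy %.1f dz %.1f"%(st["time_s"],np.round(p,1),yw,st["opening"]*87,np.round(st["force"],1),t,d@xt,p[2]-z,d@zt))
E
python3 - <<'E'
from h import *
go(669.6,-186.6,200,-9.4)
st=read_state(); c=capture("wrist"); cv2.imwrite("pics/w0.png",c["image"])
print(np.round(c["tool_from_camera"],3).tolist(),np.array(c["mtx"]).tolist())
X=cloud(c,st); print(rect(X,.07,.11,.58,.78,-.26,-.1),rect(X,.034,.05,.58,.75,-.26,-.1))
for k in["gauge","stand"]: print([(round(r["p"],2),np.round(r["bbox"])) for r in search_frame(c,k)])
E
```

```text
t=2.77 pos [ 515.4 -313.8  222.7] yaw -9.4 open 87.1 F [ 0.  -0.4  0. ] | turn -0.0 dx 131.4 dy 22.7 dz 150.7
[[1.0, 0.0, 0.001, 0.002], [0.001, 0.293, -0.956, -0.162], [-0.001, 0.956, 0.293, 0.08], [0.0, 0.0, 0.0, 1.0]] [[315.674637979836, 0.0, 317.2011995652103], [0.0, 315.674637979836, 201.87227076765092], [0.0, 0.0, 1.0]]
(735, [670.4, -187.6], [18.9, 19.1], 72.4, 89.6) (1972, [670.8, -187.3], [51.0, 51.3], 82.8, 40.1)
[(0.83, array([436.,  10., 486.,  48.]))]
[(0.81, array([412.,   7., 474.,  65.]))]
```

Request:
{"api": "send_rows", "payload": {
  "moves": "60 30 10 33 2;60 30 10 33 2;60 30 10 33 2;60 30 10 33 2;60 0 10 20 0;60 0 10 0 0;60 0 0 0 0"
}}

```text
time_s: 3.5
position: [0.6507, -0.2018, 0.1632]
tcp_rot: [[0.954, -0.006, 0.298], [-0.298, 0.002, 0.954], [-0.006, -1.0, -0.0]]
force: [-0.3, -0.7, -0.9]
opening: 0.701
```

```bash
python3 - <<'E'
from h import *
st=read_state(); c=capture("wrist"); cv2.imwrite("pics/w1.png",c["image"])
X=cloud(c,st); g=rect(X,.08,.11,.58,.78,-.26,-.1); print(g,rect(X,.034,.05,.58,.75,-.26,-.1))
go(670.2,-187.4,55,-17.6,st)
E
```

```text
(580, [671.5, -186.6], [17.9, 17.9], 72.9, 90.2) (2200, [671.3, -187.0], [50.6, 50.1], 82.8, 40.1)
t=3.50 pos [ 650.7 -201.8  163.2] yaw -17.4 open 61.0 F [-0.3 -0.7 -0.9] | turn 0.2 dx 14.3 dy 108.2 dz 19.6
```

View pics/w1.png

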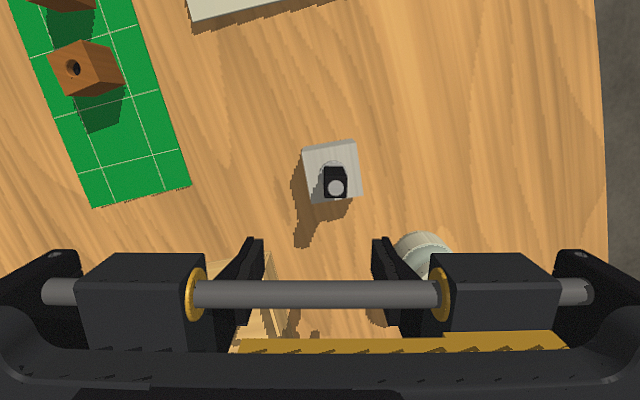

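The wrist view shows the gauge handle at about (335,185), upright in its stand, with the jaws below it and square to it. I'll move over it, go down and grip.

Request:
{"api": "send_rows", "payload": {
  "moves": "60 8 0 10 0;60 7 0 10 0;60 0 30 0 0;60 0 30 0 0;60 0 30 0 0;60 0 18 0 0;30 0 0 0 0;0 0 0 0 0;0 0 0 0 0;0 0 0 0 0;0 0 0 0 0;0 0 0 0 0;0 0 0 0 0;0 0 0 0 0"
}}

```text
time_s: 4.72
position: [0.6729, -0.1876, 0.0589]
tcp_rot: [[0.954, -0.0, 0.299], [-0.299, -0.0, 0.954], [-0.0, -1.0, -0.0]]
force: [-2.5, 0.7, 3.2]
opening: 0.206
```

```bash
python3 - <<'E'
from h import *
go(671,-187,120)
c=capture("top"); X=cloud(c)
for y0,y1 in [(.08,.14),(.02,.08),(-.06,.015)]: print("blk",rect(X,.034,.06,.4,.56,y0,y1))
print("bar",rect(X,.028,.05,.6,.75,-.08,.16))
E
```

```text
t=4.72 pos [ 672.9 -187.6   58.9] yaw -17.4 open 17.9 F [-2.5  0.7  3.2] | turn 0.0 dx -2.0 dy -61.1 dz 0.0
blk (133, [480.4, 110.6], [35.7, 35.7], 6.9, 42.4)
blk (7, [500.4, 62.3], [1.8, 22.0], 70.4, 42.9)
blk None
bar (117, [677.6, 39.7], [17.9, 58.7], 82.7, 38.0)
```

Request:
{"api": "send_rows", "payload": {
  "moves": "0 0 -10 0 0;0 0 -20 0 0;0 0 -30 0 0;0 0 -30 0 0;0 0 0 0 0;0 0 0 0 0;0 0 0 0 0"
}}

```text
time_s: 5.35
position: [0.6725, -0.1874, 0.1478]
tcp_rot: [[0.954, -0.001, 0.299], [-0.299, 0.0, 0.954], [-0.001, -1.0, 0.0]]
force: [0.0, 0.9, -1.4]
opening: 0.202
```

```bash
python3 - <<'E'
from h import *
st=read_state(); c=capture("wrist"); cv2.imwrite("pics/w2.png",c["image"])
go(480.4,110.6,140,None,st)
R=np.array(st["tcp_rot"]);p=np.array(st["position"])
L=(cloud(c,st)-p)@R*1000
m=(abs(L[...,0])<9)&(abs(L[...,2])<25)&(L[...,1]<-15)&(L[...,1]>-45)
Q=L[m]; print(len(Q),np.round(np.percentile(Q,[1,10,50,90,99],axis=0),1).tolist())
m=(abs(L[...,0])<20)&(abs(L[...,2])<25)&(L[...,1]>-15)&(L[...,1]<60); Q=L[m]; print(len(Q)); 
for lo in range(-15,60,5):
    q=Q[(Q[:,1]>=lo)&(Q[:,1]<lo+5)]
    if len(q)>5: print(lo,len(q),np.round(np.percentile(q[:,[0,2]],[2,50,98],axis=0),1).tolist())
cv2.imwrite("pics/w2c.png",cv2.resize(c["image"][150:400,200:440],None,fx=2.4,fy=2.4))
E
```

```text
t=5.35 pos [ 672.5 -187.4  147.8] yaw -17.4 open 17.6 F [ 0.   0.9 -1.4] | turn 0.0 dx -272.5 dy 7.8 dz 226.8
1118 [[-8.8, -41.3, 1.9], [-7.6, -33.2, 4.2], [-0.3, -29.8, 8.9], [7.1, -18.3, 9.5], [8.6, -15.2, 10.0]]
1380
-15 279 [[-15.4, 8.7], [2.0, 9.4], [18.7, 11.2]]
-10 273 [[-15.4, 8.6], [1.5, 9.5], [18.8, 11.3]]
-5 222 [[-15.0, 8.7], [1.5, 9.4], [18.8, 11.1]]
0 117 [[-7.0, 8.7], [2.1, 9.3], [17.0, 10.6]]
5 106 [[-7.1, 8.4], [0.9, 9.2], [10.1, 9.7]]
10 276 [[-9.7, 4.1], [1.5, 9.7], [12.9, 13.1]]
15 69 [[-9.9, 5.4], [1.5, 11.4], [12.2, 13.3]]
40 24 [[-2.4, 3.1], [1.1, 4.7], [4.9, 5.5]]
45 10 [[-2.5, 2.8], [1.8, 4.7], [5.4, 5.3]]
```

View pics/w2c.png

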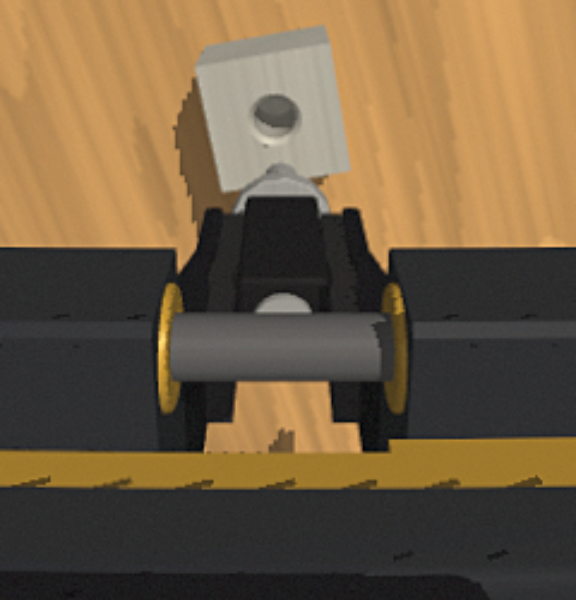

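Request:
{"api": "send_rows", "payload": {
  "moves": "0 -30 0 20 0;0 -30 0 20 0;0 -30 0 20 0;0 -30 0 20 0;0 -30 0 20 0;0 -30 0 20 0;0 -30 0 20 0;0 -30 0 20 0;0 -32 0 17 0;0 0 0 0 0;0 0 0 0 0;0 0 0 0 0"
}}

```text
time_s: 6.4
position: [0.4667, 0.0627, 0.1475]
tcp_rot: [[0.954, -0.0, 0.299], [-0.299, -0.0, 0.954], [-0.0, -1.0, -0.0]]
force: [0.5, 0.0, 0.0]
opening: 0.206
```

```bash
cat >> h.py <<'E'
import sys
def holes(st,c,show=None):
    """block tops seen by the wrist camera: centre in tool frame (mm), from the top-face rect and the dark hole"""
    R=np.array(st["tcp_rot"]);p=np.array(st["position"]); X=cloud(c,st); out=[]
    top=((X[...,2]>.037)&(X[...,2]<.047)).astype(np.uint8)
    hsv=cv2.cvtColor(c["image"],cv2.COLOR_BGR2HSV)
    top[~((hsv[...,0]<25)&(hsv[...,1]>60))]=0
    n,lab,stt,_=cv2.connectedComponentsWithStats(top)
    for i in range(1,n):
        if stt[i,4]<150: continue
        m=(lab==i); P=X[m]
        (cx,cy),s,a=cv2.minAreaRect((P[:,:2]*1000).astype(np.float32))
        if min(s)<25 or max(s)>50: continue
        cs,_=cv2.findContours(m.astype(np.uint8),cv2.RETR_CCOMP,cv2.CHAIN_APPROX_NONE)
        big=max(cs,key=cv2.contourArea); f=np.zeros_like(top); cv2.drawContours(f,[big],-1,1,-1)
        ys,xs=np.nonzero((f>0)&(c["image"].max(2)<70)&(cv2.erode(f,np.ones((5,5)))>0))
        h=None
        if len(xs)>20:
            (ex,ey),_,_=cv2.minAreaRect(np.c_[xs,ys].astype(np.float32)); h=rays(c,[[ex,ey]],float(np.median(P[:,2])),st)[0]
        for q,nm in (((np.array([cx/1000,cy/1000,np.median(P[:,2])])),"rect"),(h,"hole")):
            if q is not None: print(nm,"world",np.round(q*1000,1),"tool",np.round((q-p)@R*1000,1),np.round(s,1) if nm=="rect" else len(xs),round(a,1))
E
python3 - <<'E'
from h import *
st=read_state(); c=capture("wrist"); cv2.imwrite("pics/w3.png",c["image"])
go(480.4,110.6,140,None,st); holes(st,c)
E
```

```text
t=6.40 pos [466.7  62.7 147.5] yaw -17.4 open 17.9 F [0.5 0.  0. ] | turn 0.0 dx -1.3 dy 7.5 dz 49.8
rect world [481.6 108.5  42. ] tool [  0.5 105.5  48.3] [35.6 35.4] 7.0
hole world [481.9 109.5  42. ] tool [  0.6 105.5  49.2] 159 7.0
rect world [491.4  45.6  41.9] tool [ 28.7 105.6  -8.9] [36.9 36. ] 76.9
hole world [491.3  46.8  41.9] tool [ 28.3 105.6  -7.7] 106 76.9
```

View pics/w3.png

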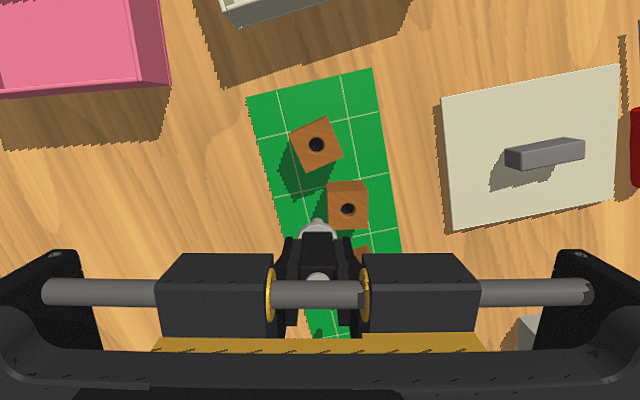

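The image shows p1 at (316,144), p2 at (348,208) and the lid on the right. I'll move over p1 and go down to just above its mouth.

Request:
{"api": "send_rows", "payload": {
  "moves": "0 -1 0 20 0;0 0 0 20 0;0 0 15 9 0;0 0 20 0 0;0 0 15 0 0;0 0 0 0 0;0 0 0 0 0;0 0 0 0 0;0 0 0 0 0"
}}

```text
time_s: 7.2
position: [0.4814, 0.1092, 0.0989]
tcp_rot: [[0.954, 0.002, 0.3], [-0.3, -0.0, 0.954], [0.002, -1.0, 0.001]]
force: [0.4, 0.4, -0.3]
opening: 0.2
```

```bash
python3 - <<'E'
from h import *
st=read_state(); c=capture("wrist"); go(481,110,57,None,st); holes(st,c)
s=capture("side")
a=cv2.resize(c["image"][120:320,240:420],None,fx=2.2,fy=2.2); b=cv2.resize(s["image"][150:240,300:390],(440,440),interpolation=2)
cv2.imwrite("pics/w4.png",np.hstack([a[:440],b[:440]]))
E
```

```text
t=7.20 pos [481.4 109.2  98.9] yaw -17.5 open 17.4 F [ 0.4  0.4 -0.3] | turn 0.0 dx -0.6 dy 41.9 dz 0.6
rect world [481.9 109.   42. ] tool [ 0.4 56.9 -0.1] [36.1 36.2] 6.8
```

View pics/w4.png

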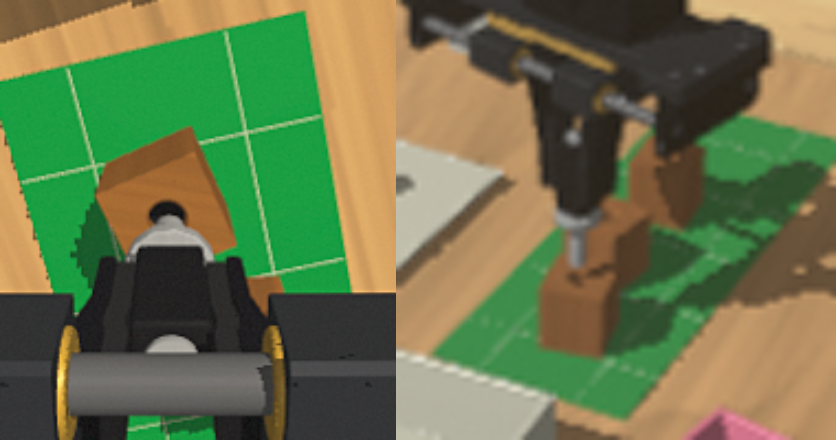

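The tip is over p1's hole. I'll nudge about 0.8 mm in x and push down slowly.

Request:
{"api": "send_rows", "payload": {
  "moves": "0 -0.8 5 0 0;0 0 5 0 0;0 0 4 0 0;0 0 4 0 0;0 0 0 0 0;0 0 0 0 0"
}}

```text
time_s: 7.8
position: [0.4792, 0.11, 0.0796]
tcp_rot: [[0.954, -0.001, 0.299], [-0.299, 0.0, 0.954], [-0.001, -1.0, -0.0]]
force: [-0.0, 0.8, -1.4]
opening: 0.208
```

```bash
python3 - <<'E'
from h import *
go(481,110,57)
E
```

```text
t=7.80 pos [479.2 110.   79.6] yaw -17.4 open 18.1 F [-0.   0.8 -1.4] | turn 0.0 dx 1.8 dy 22.6 dz 0.6
```

Request:
{"api": "send_rows", "payload": {
  "moves": "0 0 3 0 0;0 0 3 0 0;0 0 0 0 0;0 0 0 0 0;0 0 0 0 0"
}}

```text
time_s: 8.22
position: [0.4794, 0.11, 0.0741]
tcp_rot: [[0.954, -0.0, 0.299], [-0.299, 0.0, 0.954], [-0.0, -1.0, 0.0]]
force: [-0.7, 0.2, -1.3]
opening: 0.206
```

Request:
{"api": "send_rows", "payload": {
  "moves": "0 0 4 0 0;0 0 4 0 0;0 0 3 0 0;0 0 2 0 0;0 0 1.5 0 0;0 0 0 0 0;0 0 0 0 0"
}}

```text
time_s: 8.8
position: [0.4791, 0.11, 0.0607]
tcp_rot: [[0.954, -0.0, 0.299], [-0.299, -0.0, 0.954], [-0.0, -1.0, -0.0]]
force: [-2.0, -0.5, 11.8]
opening: 0.203
```

The collar met the block: it seated at z 60.7 mm where 61 was predicted, with 12 N. p1 is good. I'll lift and go to p2.

Request:
{"api": "send_rows", "payload": {
  "moves": "0 0 -10 0 0;0 0 -20 0 0;0 0 -20 0 0;0 0 -5 -10 0;0 14 0 -20 0;0 14 0 -27 0;0 0 15 0 0;0 0 0 0 0;0 0 0 0 0;0 0 0 0 0;0 0 0 0 0"
}}

```text
time_s: 9.72
position: [0.4887, 0.0477, 0.0997]
tcp_rot: [[0.954, -0.0, 0.299], [-0.299, 0.0, 0.954], [-0.0, -1.0, 0.0]]
force: [-0.0, 0.2, 0.3]
opening: 0.202
```

```bash
python3 - <<'E'
from h import *
st=read_state(); c=capture("wrist"); go(488.9,47,57,None,st); holes(st,c)
t=capture("top"); X=cloud(t); 
for y0,y1 in [(.08,.14),(.02,.08),(-.06,.015)]: print("blk",rect(X,.034,.06,.4,.56,y0,y1))
a=cv2.resize(c["image"][120:320,240:420],None,fx=2.2,fy=2.2); cv2.imwrite("pics/w5.png",a)
E
```

```text
t=9.72 pos [488.7  47.7  99.7] yaw -17.4 open 17.6 F [-0.   0.2  0.3] | turn 0.0 dx 0.4 dy 42.7 dz -0.6
rect world [480.7 109.1  42.1] tool [-26.   57.6  56.2] [36.3 35.8] 7.6
hole world [481.4 109.6  42.1] tool [-25.4  57.6  56.9] 236 7.6
rect world [491.8  46.7  42. ] tool [ 3.3 57.7  0. ] [34.  35.9] 75.5
blk (35, [477.5, 124.6], [33.9, 8.2], 6.1, 41.7)
blk None
blk None
```

Request:
{"api": "send_rows", "payload": {
  "moves": "0 0.9 5 -0.4 0;0 0 5 0 0;0 0 4 0 0;0 0 2 0 0;0 0 0 0 0;0 0 0 0 0;0 0 0 0 0"
}}

```text
time_s: 10.4
position: [0.4899, 0.0465, 0.0835]
tcp_rot: [[0.954, -0.0, 0.299], [-0.299, 0.0, 0.954], [-0.0, -1.0, -0.0]]
force: [0.9, 0.7, -1.3]
opening: 0.205
```

Request:
{"api": "send_rows", "payload": {
  "moves": "0 0 2 0 0;0 0 2 0 0;0 0 2 0 0;0 0 0 0 0;0 0 0 0 0;0 0 0 0 0"
}}

```text
time_s: 10.9
position: [0.4904, 0.0465, 0.0794]
tcp_rot: [[0.954, 0.002, 0.299], [-0.299, -0.0, 0.954], [0.002, -1.0, 0.0]]
force: [-2.2, 0.3, 14.5]
opening: 0.203
```

Request:
{"api": "send_rows", "payload": {
  "moves": "0 0 1.5 0 0;0 0 0 0 0;0 0 0 0 0"
}}

```text
time_s: 11.15
position: [0.4905, 0.0464, 0.0791]
tcp_rot: [[0.954, 0.003, 0.299], [-0.299, -0.0, 0.954], [0.003, -1.0, 0.0]]
force: [-4.0, 0.2, 25.4]
opening: 0.202
```

p2 stopped the pin about 10 mm in, at 25 N, so it is bad. Next is p3.

Request:
{"api": "send_rows", "payload": {
  "moves": "0 0 -12 0 0;0 0 -20 0 0;0 0 0 -13 0;0 7 0 -30 0;0 8 0 -30 0;0 0 10 0 0;0 0 0 0 0;0 0 0 0 0;0 0 0 0 0;0 0 0 0 0"
}}

```text
time_s: 11.98
position: [0.4822, -0.0269, 0.0982]
tcp_rot: [[0.954, -0.0, 0.298], [-0.298, 0.0, 0.954], [-0.0, -1.0, 0.0]]
force: [0.2, -0.8, -1.3]
opening: 0.207
```

```bash
python3 - <<'E'
from h import *
st=read_state(); c=capture("wrist"); go(483,-27.5,57,None,st); holes(st,c)
R=np.array(st["tcp_rot"]);p=np.array(st["position"])
L=(cloud(c,st)-p)@R*1000
m=(abs(L[...,0])<20)&(abs(L[...,2])<25)
for lo in range(6,54,4):
    q=L[m&(L[...,1]>=lo)&(L[...,1]<lo+4)]
    if len(q)>5: print(lo,len(q),np.round(np.percentile(q[:,[0,2]],[2,50,98],axis=0),1).tolist())
a=cv2.resize(c["image"][120:320,240:420],None,fx=2.2,fy=2.2); cv2.imwrite("pics/w6.png",a)
E
```

```text
t=11.98 pos [482.2 -26.9  98.2] yaw -17.4 open 18.0 F [ 0.2 -0.8 -1.3] | turn 0.0 dx 1.0 dy 41.2 dz -0.4
rect world [480.5 109.1  42. ] tool [-42.1  56.3 129.3] [36.  37.3] 7.2
hole world [480.9 107.3  42. ] tool [-41.2  56.3 127.7] 267 7.2
rect world [491.3  45.1  42.1] tool [-12.7  56.1  71.4] [35.7 35.9] 75.5
hole world [492.   45.4  42.1] tool [-12.1  56.1  71.9] 262 75.5
rect world [483.8 -29.2  41.9] tool [ 2.3 56.3 -1.8] [36.3 35.7] 0.7
6 82 [[-6.6, 8.6], [2.1, 9.2], [10.2, 9.7]]
10 256 [[-9.4, 4.1], [2.1, 9.7], [12.9, 12.9]]
14 80 [[-10.4, 3.9], [-0.0, 11.6], [12.7, 13.2]]
18 7 [[-6.8, 9.2], [2.1, 12.1], [8.0, 12.9]]
38 9 [[-0.5, 4.8], [0.8, 4.9], [4.0, 5.2]]
42 25 [[-1.7, 3.5], [1.5, 4.7], [5.3, 5.2]]
```

View pics/w6.png

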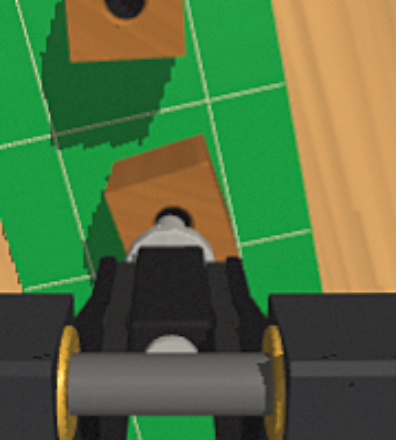

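The pin tip is over p3's hole at crop (175,215), slightly forward of centre. I'll shift about 1 mm back and push in.

Request:
{"api": "send_rows", "payload": {
  "moves": "0 0.8 4 -1.2 0;0 0 4 0 0;0 0 4 0 0;0 0 2 0 0;0 0 0 0 0;0 0 0 0 0;0 0 0 0 0"
}}

```text
time_s: 12.62
position: [0.4827, -0.029, 0.084]
tcp_rot: [[0.954, -0.0, 0.299], [-0.299, 0.0, 0.954], [-0.0, -1.0, 0.0]]
force: [0.2, -0.2, -0.9]
opening: 0.204
```

Request:
{"api": "send_rows", "payload": {
  "moves": "0 0 2 0 0;0 0 2 0 0;0 0 2 0 0;0 0 2 0 0;0 0 0 0 0;0 0 0 0 0;0 0 0 0 0"
}}

```text
time_s: 13.2
position: [0.4828, -0.0294, 0.0784]
tcp_rot: [[0.954, 0.001, 0.299], [-0.299, -0.001, 0.954], [0.002, -1.0, -0.001]]
force: [-3.4, -0.5, 19.8]
opening: 0.2
```

Request:
{"api": "send_rows", "payload": {
  "moves": "0 0 1 0 0;0 0 0.5 0 0;0 0 0 0 0;0 0 0 0 0"
}}

```text
time_s: 13.53
position: [0.4827, -0.0294, 0.0767]
tcp_rot: [[0.954, 0.001, 0.299], [-0.299, -0.001, 0.954], [0.001, -1.0, -0.001]]
force: [-2.7, -0.6, 15.7]
opening: 0.206
```

```bash
python3 - <<'E'
from h import *
go(672.5,-187.5,130)
t=capture("top"); X=cloud(t); 
print("p4 area",rect(X,.03,.06,.4,.56,-.16,-.065)); print("stand",rect(X,.034,.05,.62,.75,-.24,-.13))
E
```

```text
t=13.53 pos [482.7 -29.4  76.7] yaw -17.4 open 17.9 F [-2.7 -0.6 15.7] | turn 0.0 dx 228.4 dy -53.3 dz -94.2
p4 area None
stand (262, [670.2, -187.1], [52.3, 51.2], 83.6, 40.1)
```

```bash
cat >> h.py <<'E'
def gripcheck():
    st=read_state(); c=capture("wrist")
    R=np.array(st["tcp_rot"]);p=np.array(st["position"]); L=(cloud(c,st)-p)@R*1000
    q=L[(abs(L[...,0]-1.5)<3)&(L[...,2]>3)&(L[...,2]<14)&(L[...,1]<25)&(L[...,1]>-40)]
    col=q[(q[:,2]>11)]; top=q[q[:,1]<-22]; f=q[(q[:,1]>11)&(q[:,1]<16)]
    print("handle top y",np.round(np.percentile(top[:,1],[5,25,50]),1) if len(top)>5 else None,"collar top y",np.round(np.percentile(col[:,1],[5,50,95]),1) if len(col)>3 else None, len(col))
    return c
E
python3 - <<'E'
from h import *
c=gripcheck(); s=capture("side"); 
cv2.imwrite("pics/w7.png",np.hstack([cv2.resize(c["image"][120:320,240:420],(400,444)),cv2.resize(s["image"][120:210,310:400],(444,444),interpolation=2)]))
E
```

```text
handle top y [-33.7 -32.6 -31.1] collar top y [12.1 13.1 16.4] 59
```

View pics/w7.png

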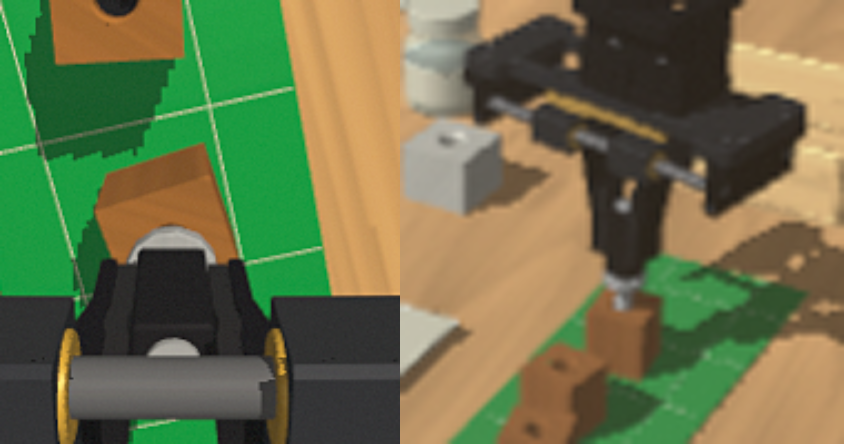

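The collar hasn't slipped in the grip, yet the pin crept deeper while the force fell. It may only be rubbing the wall, so I'll push further before judging p3.

Request:
{"api": "send_rows", "payload": {
  "moves": "0 0 1.5 0 0;0 0 0 0 0;0 0 0 0 0;0 0 0 0 0;0 0 0 0 0;0 0 0 0 0"
}}

```text
time_s: 14.18
position: [0.4829, -0.0293, 0.076]
tcp_rot: [[0.954, 0.002, 0.299], [-0.299, -0.001, 0.954], [0.002, -1.0, -0.001]]
force: [-4.6, 0.5, 25.2]
opening: 0.205
```

```bash
python3 - <<'E'
from h import *
gripcheck()
E
```

```text
handle top y [-33.9 -32.6 -31.2] collar top y [11.8 13.1 16.9] 56
```

Request:
{"api": "send_rows", "payload": {
  "moves": "0 0 -8 0 0;0 -0.7 0 0 0;0 0 0 0 0;0 0 3 0 0;0 0 2 0 0;0 0 1 0 0;0 0 0 0 0;0 0 0 0 0;0 0 0 0 0"
}}

```text
time_s: 14.98
position: [0.4833, -0.029, 0.0785]
tcp_rot: [[0.954, 0.004, 0.299], [-0.299, -0.001, 0.954], [0.004, -1.0, 0.0]]
force: [-4.9, 1.3, 37.4]
opening: 0.202
```

Request:
{"api": "send_rows", "payload": {
  "moves": "0 1.2 -5 0.6 0;0 0 0 0 0;0 0 0 0 0;0 0 3 0 0;0 0 2 0 0;0 0 1 0 0;0 0 0 0 0;0 0 0 0 0;0 0 0 0 0"
}}

```text
time_s: 15.73
position: [0.4844, -0.0289, 0.075]
tcp_rot: [[0.954, 0.002, 0.3], [-0.3, -0.001, 0.954], [0.002, -1.0, 0.0]]
force: [-0.6, 0.6, 15.4]
opening: 0.203
```

Request:
{"api": "send_rows", "payload": {
  "moves": "0 0 -10 0 0;0 0 -15 0 0;0 0 -15 0 0;0 0 0 -20 0;0 0 0 0 0;0 0 0 0 0;0 0 0 0 0"
}}

```text
time_s: 16.32
position: [0.4766, -0.0473, 0.113]
tcp_rot: [[0.954, -0.002, 0.3], [-0.3, 0.001, 0.954], [-0.003, -1.0, 0.0]]
force: [-0.6, 0.2, -1.3]
opening: 0.202
```

```bash
python3 - <<'E'
from h import *
c=gripcheck(); st=read_state(); go(483,-29,80,None,st); holes(st,c)
R=np.array(st["tcp_rot"]);p=np.array(st["position"]); L=(cloud(c,st)-p)@R*1000
m=(abs(L[...,0])<20)&(abs(L[...,2])<25)
for lo in range(-28,58,4):
    q=L[m&(L[...,1]>=lo)&(L[...,1]<lo+4)&(abs(L[...,0]-1.5)<12)]
    if len(q)>5: print(lo,len(q),np.round(np.percentile(q[:,[0,2]],[2,50,98],axis=0),1).tolist())
s=capture("side"); 
cv2.imwrite("pics/w8.png",np.hstack([cv2.resize(c["image"][120:320,240:420],(400,444)),cv2.resize(s["image"][110:200,310:400],(444,444),interpolation=2)]))
E
```

```text
handle top y [-34.4 -32.9 -31.6] collar top y [11.1 12.4 16.8] 66
t=16.37 pos [476.7 -47.2 113.1] yaw -17.4 open 17.8 F [-0.2  0.  -0.5] | turn 0.0 dx 0.6 dy 33.1 dz 19.2
rect world [491.3  45.1  42.1] tool [-13.5  71.   92.4] [36.  36.1] 75.6
hole world [492.   45.1  42.1] tool [-12.9  71.   92.6] 251 75.6
rect world [482.8 -27.1  42. ] tool [-0.  71.  20.9] [36.6 35.6] 87.9
hole world [483.5 -25.9  42. ] tool [ 0.3 71.  22.3] 166 87.9
-28 231 [[-9.9, 0.4], [0.6, 9.2], [13.0, 9.9]]
-24 186 [[-10.0, 8.3], [2.5, 9.3], [13.3, 9.9]]
-20 172 [[-10.0, 8.3], [1.5, 9.2], [12.5, 9.9]]
-16 154 [[-9.9, 8.6], [1.3, 9.3], [13.3, 9.9]]
-12 140 [[-9.6, 8.6], [2.0, 9.2], [12.7, 9.7]]
-8 143 [[-9.9, 8.5], [1.0, 9.3], [13.3, 9.8]]
-4 127 [[-9.8, 8.6], [2.1, 9.2], [12.8, 9.8]]
0 83 [[-7.0, 8.1], [0.9, 9.2], [10.2, 9.7]]
4 90 [[-6.6, 8.6], [2.4, 9.2], [10.1, 9.7]]
8 149 [[-8.7, 4.7], [1.5, 9.3], [12.8, 12.5]]
12 185 [[-9.6, 4.7], [1.5, 10.4], [12.3, 13.1]]
16 25 [[-8.6, 6.4], [1.5, 11.5], [12.8, 13.0]]
40 23 [[-1.7, 3.0], [1.5, 4.6], [5.3, 5.3]]
44 12 [[-2.6, 2.5], [2.5, 4.0], [5.5, 5.1]]
```

View pics/w8.png

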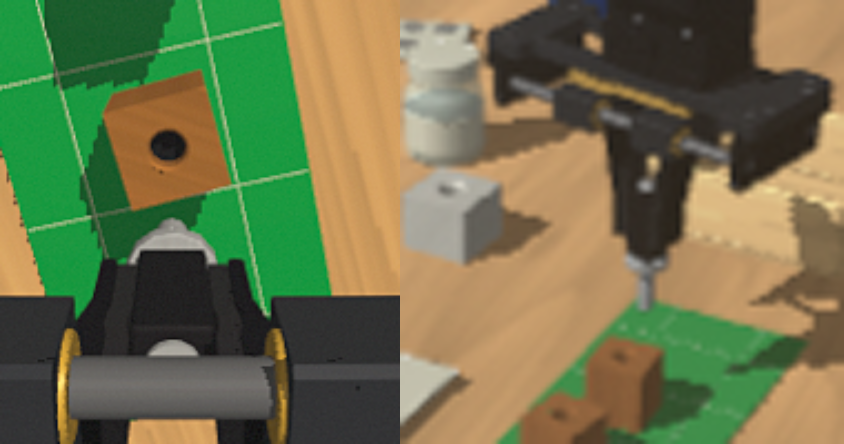

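Gauge is upright. I'll try p3 once more, centred this time.

Request:
{"api": "send_rows", "payload": {
  "moves": "0 -1.1 0 10 0;0 0 0 11 0;0 0 10 0 0;0 0 7 0 0;0 0 0 0 0;0 0 5 0 0;0 0 4 0 0;0 0 3 0 0;0 0 0 0 0;0 0 0 0 0;0 0 0 0 0"
}}

```text
time_s: 17.33
position: [0.4827, -0.0274, 0.0852]
tcp_rot: [[0.954, 0.0, 0.3], [-0.3, -0.0, 0.954], [0.0, -1.0, 0.0]]
force: [-0.3, 0.2, -1.2]
opening: 0.203
```

Request:
{"api": "send_rows", "payload": {
  "moves": "0 0 2 0 0;0 0 2 0 0;0 0 2 0 0;0 0 2 0 0;0 0 0 0 0;0 0 0 0 0;0 0 0 0 0"
}}

```text
time_s: 17.92
position: [0.4829, -0.0273, 0.0788]
tcp_rot: [[0.954, 0.001, 0.299], [-0.299, -0.0, 0.954], [0.001, -1.0, 0.0]]
force: [-2.0, 1.7, 16.0]
opening: 0.204
```

Request:
{"api": "send_rows", "payload": {
  "moves": "0 0 2 0 0;0 0 0 0 0;0 0 0 0 0;0 0 0 0 0;0 0 0 0 0;0 0 0 0 0"
}}

```text
time_s: 18.42
position: [0.483, -0.0273, 0.0783]
tcp_rot: [[0.954, 0.002, 0.299], [-0.299, -0.001, 0.954], [0.002, -1.0, 0.0]]
force: [-4.6, 1.3, 29.8]
opening: 0.203
```

p3 stops firmly about 10 mm in, at 30 N on a centred retry, so it is bad. I'll return the gauge to its stand.

Request:
{"api": "send_rows", "payload": {
  "moves": "0 0 -15 0 0;0 0 -25 0 0;0 0 -15 0 0;0 28 0 -12 0;0 28 0 -12 0;0 28 0 -12 0;0 28 0 -12 0;0 28 0 -12 0;0 28 0 -12 0;0 28 0 -12 0;0 28 0 -12 0;0 5 0 0 0;0 0 0 0 0;0 0 0 0 0;0 0 0 0 0"
}}

```text
time_s: 19.67
position: [0.6707, -0.1861, 0.1294]
tcp_rot: [[0.954, -0.003, 0.299], [-0.299, 0.002, 0.954], [-0.003, -1.0, 0.001]]
force: [-0.3, -0.2, -1.0]
opening: 0.202
```

```bash
python3 - <<'E'
from h import *
st=read_state(); c=capture("wrist"); go(672.7,-187.5,100,None,st)
X=cloud(c,st); m=rect(X,.034,.046,.62,.75,-.24,-.13); print(m)
t=capture("top"); X=cloud(t)
for y0,y1 in [(.08,.14),(.02,.08),(-.06,.015)]: print("blk",rect(X,.034,.06,.4,.56,y0,y1))
print("bar",rect(X,.028,.05,.6,.75,-.08,.16))
E
```

```text
t=19.67 pos [ 670.7 -186.1  129.4] yaw -17.4 open 17.6 F [-0.3 -0.2 -1. ] | turn 0.0 dx 2.4 dy 29.4 dz -0.7
(2840, [671.3, -186.8], [50.3, 50.1], 82.7, 39.9)
blk (138, [479.6, 110.9], [35.8, 35.7], 7.0, 42.0)
blk None
blk None
bar (118, [677.3, 39.7], [17.8, 58.5], 84.1, 38.2)
```

Request:
{"api": "send_rows", "payload": {
  "moves": "0 0.3 10 -0.7 0;0 0 20 0 0;0 0 15 0 0;0 0 10 0 0;0 0 6 0 0;0 0 4 0 0;0 0 2 0 0;0 0 2 0 0;0 0 0 0 0;0 0 0 0 0"
}}

```text
time_s: 20.6
position: [0.6724, -0.1881, 0.0615]
tcp_rot: [[0.954, 0.0, 0.299], [-0.299, 0.0, 0.954], [0.0, -1.0, 0.0]]
force: [-0.3, 0.2, -1.4]
opening: 0.206
```

Request:
{"api": "send_rows", "payload": {
  "moves": "0 0 2 0 0;0 0 1 0 0;0 0 0 0 0;0 0 0 0 0"
}}

```text
time_s: 20.93
position: [0.6724, -0.1881, 0.0581]
tcp_rot: [[0.954, 0.0, 0.299], [-0.299, 0.0, 0.954], [-0.0, -1.0, 0.0]]
force: [-1.7, 0.8, -0.4]
opening: 0.205
```

Request:
{"api": "send_rows", "payload": {
  "moves": "0 0 1 0 0;0 0 1 0 0;0 0 0 0 0;0 0 0 0 0"
}}

```text
time_s: 21.27
position: [0.6724, -0.1882, 0.0579]
tcp_rot: [[0.954, 0.0, 0.299], [-0.299, -0.0, 0.954], [0.0, -1.0, -0.0]]
force: [-3.4, 1.0, 6.9]
opening: 0.203
```

The collar is down on the stand; contact at 57.9 mm shows only about 0.8 mm of slip in the grip. I'll release and go up. Before sorting, I'll look straight down the bores with the depth camera as a second check on p3.

Request:
{"api": "send_rows", "payload": {
  "moves": "0 0 -1.5 0 0;50 0 0 0 0;50 0 0 0 0;50 0 0 0 0;50 0 0 0 0;50 0 -15 0 0;50 0 -30 0 0;50 0 -30 0 0;50 -25 -10 -10 0;50 -25 0 -10 0;50 -25 0 -10 0;50 -25 0 -10 0;50 -25 0 -10 0;50 -25 0 -10 0;50 -25 0 -10 0;50 -25 0 -10 0;50 0 0 0 0;50 0 0 0 0"
}}

```text
time_s: 22.77
position: [0.4568, -0.2049, 0.1428]
tcp_rot: [[0.954, 0.0, 0.301], [-0.301, -0.0, 0.954], [0.0, -1.0, 0.0]]
force: [-0.5, -0.7, -0.8]
opening: 0.576
```

```bash
python3 - <<'E'
from h import *
st=read_state(); c=capture("wrist"); go(483,-27.5,190,-10,st); holes(st,c)
X=cloud(c,st); print("gauge",rect(X,.075,.11,.6,.75,-.25,-.12))
t=capture("top"); X=cloud(t); print("gauge",rect(X,.075,.11,.6,.75,-.25,-.12))
for y0,y1 in [(.08,.14),(.02,.08),(-.06,.015)]: print("blk",rect(X,.034,.06,.4,.56,y0,y1))
print("bar",rect(X,.028,.05,.6,.75,-.08,.16))
E
```

```text
t=22.77 pos [ 456.8 -204.9  142.8] yaw -17.5 open 50.1 F [-0.5 -0.7 -0.8] | turn -7.5 dx -5.0 dy -47.2 dz 179.3
gauge (1073, [672.6, -188.5], [18.3, 19.9], 72.3, 89.5)
gauge (49, [672.6, -188.4], [17.9, 19.6], 69.5, 89.9)
blk (134, [479.5, 111.0], [35.7, 35.8], 7.0, 42.1)
blk (138, [490.0, 47.0], [36.0, 35.9], 75.1, 42.7)
blk (143, [480.4, -25.1], [36.4, 33.3], 88.7, 42.6)
bar (118, [677.8, 39.6], [18.1, 58.9], 82.6, 38.3)
```

Request:
{"api": "send_rows", "payload": {
  "moves": "50 0 15 0 -4;50 -2 15 20 -3.5;50 -2 0 30 0;50 0 0 30 0;50 0 0 18 0;50 0 0 0 0;50 0 0 0 0;50 0 0 0 0"
}}

```text
time_s: 23.53
position: [0.4732, -0.1082, 0.1127]
tcp_rot: [[0.985, 0.002, 0.171], [-0.171, -0.001, 0.985], [0.002, -1.0, -0.001]]
force: [-0.4, -0.8, -0.7]
opening: 0.57
```

```bash
cat >> h.py <<'E'
def bores(st,c):
    X=cloud(c,st); R,o=pose(c,st)
    for r in search_frame(c,"p1_a")[:4]:
        b=np.array(r["bbox"]).astype(int); Y=X[max(b[1],0):b[3],max(b[0],0):b[2]]
        top=Y[(Y[...,2]>.037)&(Y[...,2]<.047)][:,:2]
        if len(top)<50: continue
        (cx,cy),s,a=cv2.minAreaRect((top*1000).astype(np.float32)); ce=np.array([cx,cy])/1000
        d=np.hypot(*(Y[...,:2]-ce).transpose(2,0,1)); z=Y[...,2][(d<.010)&(Y[...,2]<.036)]*1000
        print("block",np.round([cx,cy]),"view off-vertical deg %.0f"%np.degrees(np.arctan2(np.hypot(*(ce-o[:2])),o[2]-.042)),"p%.2f"%r["p"],np.histogram(z,[-20,0,4,8,12,16,20,24,28,30,32,34,36])[0].tolist(),"min %.1f"%(z.min() if len(z) else 99))
E
python3 - <<'E'
from h import *
st=read_state(); c=capture("wrist"); go(481,-26,113,None,st); bores(st,c); holes(st,c)
E
```

```text
t=23.53 pos [ 473.2 -108.2  112.7] yaw -9.9 open 49.6 F [-0.4 -0.8 -0.7] | turn 0.0 dx -6.4 dy -0.3 dz 82.3
rect world [482.6 -27.5  42.1] tool [-4.7 70.5 81.2] [36.2 35.7] 87.9
hole world [482.7 -27.3  42.1] tool [-4.7 70.5 81.4] 247 87.9
```

```bash
python3 - <<'E'
from h import *
st=read_state(); c=capture("wrist"); X=cloud(c,st)
d=np.hypot(X[...,0]-.4827,X[...,1]+.0273)
ys,xs=np.nonzero(d<.009); print(ys.min(),ys.max(),xs.min(),xs.max())
print(np.round(X[ys.min():ys.max()+1:1,xs.min():xs.max()+1:2,2]*1000).astype(int) if True else 0)
E
```

```text
90 116 297 321
[[                  42                   42                   42
                    42                   42                   42
                    42                   42                   42
                    42                   42                   43
                    43]
 [                  43                   43                   43
                    43                   42                   42
                    43                   43                   42
                    41                   42                   43
                    42]
 [                  43                   42                   41
                    41                   43                   43
                    41                   41                   41
                    42                   41                   41
                    41]
 [                  42                   42                   42
                    44                   42                   42
                    41                   41                   42
                    41                
[... 5943 characters left out ...]
   41                   42                   42
                    42]
 [                  43                   43                   41
                    43                   41                   42
                    43                   42                   42
                    41                   42                   43
                    42]
 [                  42                   43                   41
                    41                   43                   42
                    43                   42                   41
                    44                   41                   43
                    41]]<stdin>:5: RuntimeWarning: invalid value encountered in cast
```

The depth image shows only a dark disc 9 mm down, so it can't tell good from bad, and the gauge readings stand: p1 good, p2 and p3 bad. Next I'll pick up p3.

Request:
{"api": "send_rows", "payload": {
  "moves": "65 0 0 0 -4;65 0 0 0 -4;65 2.5 0 41 0;65 2.5 0 40.7 0;65 0 30 0 0;65 0 30 0 0;65 0 25 0 0;65 0 10 0 0;65 0 5 0 0;65 0 0 0 0;20 0 0 0 0;20 0 0 0 0;0 0 0 0 0;0 0 0 0 0;0 0 0 0 0;0 0 0 0 0;0 0 0 0 0"
}}

```text
time_s: 25.1
position: [0.48, -0.0262, 0.0132]
tcp_rot: [[0.999, 0.001, 0.033], [-0.033, -0.0, 0.999], [0.001, -1.0, -0.0]]
force: [0.1, 0.0, 6.5]
opening: 0.409
```

```bash
python3 - <<'E'
from h import *
go(481.6,-343.5,120,-6.8)
E
```

```text
t=25.10 pos [480.  -26.2  13.2] yaw -1.9 open 35.6 F [0.1 0.  6.5] | turn 4.9 dx 39.1 dy -106.8 dz -314.9
```

Request:
{"api": "send_rows", "payload": {
  "moves": "0 0 -15 0 0;0 0 -35 0 0;0 0 -35 0 2.5;0 0 -15 0 2.4;0 4 0 -35 0;0 5 0 -35 0;0 5 0 -35 0;0 5 0 -35 0;0 5 0 -35 0;0 5 0 -35 0;0 5 0 -35 0;0 5 0 -35 0;0 0 0 -35 0;0 0 0 0 0;0 0 0 0 0;0 0 0 0 0"
}}

```text
time_s: 26.43
position: [0.4799, -0.3424, 0.1119]
tcp_rot: [[0.993, -0.002, 0.119], [-0.119, 0.002, 0.993], [-0.002, -1.0, 0.002]]
force: [0.0, 1.0, -0.5]
opening: 0.413
```

```bash
python3 - <<'E'
from h import *
st=read_state(); c=capture("wrist"); go(481.6,-343.5,15.5,-6.8,st)
X=cloud(c,st); print("tray rim",rect(X,.047,.06,.36,.62,-.45,-.2))
t=capture("top"); X=cloud(t)
for y0,y1 in [(.08,.16),(.01,.08)]: print("blk",rect(X,.034,.06,.4,.58,y0,y1))
print("bar",rect(X,.028,.05,.6,.75,-.08,.16))
E
```

```text
t=26.43 pos [ 479.9 -342.4  111.9] yaw -6.9 open 36.0 F [ 0.   1.  -0.5] | turn -0.1 dx 1.8 dy 96.4 dz -0.9
tray rim (4494, [487.0, -315.6], [131.6, 168.9], 83.9, 53.5)
blk (135, [479.6, 110.9], [35.7, 35.7], 6.9, 42.4)
blk (136, [489.9, 47.3], [35.8, 35.8], 74.6, 42.7)
bar (117, [677.8, 39.8], [17.7, 58.8], 83.7, 38.2)
```

Request:
{"api": "send_rows", "payload": {
  "moves": "0 2 30 0 0;0 0 30 0 0;0 0 20 0 0;0 0 10 0 0;0 0 5 0 0;0 0 1 0 0;0 0 0 0 0;0 0 0 0 0;60 0 0 0 0;60 0 0 0 0;60 0 0 0 0;60 0 0 0 0;60 0 -20 0 0;60 0 -35 0 0;60 0 -35 0 0;60 0 -20 0 0"
}}

```text
time_s: 27.87
position: [0.4839, -0.3448, 0.13]
tcp_rot: [[0.993, 0.003, 0.119], [-0.119, -0.003, 0.993], [0.003, -1.0, -0.003]]
force: [0.7, -1.2, 0.4]
opening: 0.683
```

```bash
python3 - <<'E'
from h import *
st=read_state(); c=capture("wrist"); X=cloud(c,st); print("in tray",rect(X,.037,.048,.42,.56,-.375,-.26))
go(489.8,47.3,120,-15.2,st)
t=capture("top"); X=cloud(t); print("p2",rect(X,.034,.06,.4,.58,.01,.08))
E
```

```text
in tray (1860, [502.3, -321.8], [161.4, 48.3], 53.8, 43.9)
t=27.87 pos [ 483.9 -344.8  130. ] yaw -6.8 open 59.4 F [ 0.7 -1.2  0.4] | turn 8.4 dx -97.1 dy 10.0 dz 380.0
p2 (139, [490.0, 47.2], [35.7, 35.8], 75.0, 42.1)
```

Request:
{"api": "send_rows", "payload": {
  "moves": "65 0 0 0 4.2;65 0 0 0 4.1;65 -10 0 38 0;65 -10 0 38 0;65 -10 0 38 0;65 -10 0 38 0;65 -10 0 38 0;65 -10 0 38 0;65 -10 0 38 0;65 -10 0 38 0;65 -10 0 38 0;65 -7 0 38 0;65 0 10 0 0;65 0 0 0 0;65 0 0 0 0"
}}

```text
time_s: 29.22
position: [0.4873, 0.0488, 0.1157]
tcp_rot: [[0.966, -0.003, 0.26], [-0.26, 0.0, 0.966], [-0.003, -1.0, -0.001]]
force: [0.4, -0.7, 0.1]
opening: 0.747
```

```bash
python3 - <<'E'
from h import *
go(490,47.2,12,-15.1)
E
```

```text
t=29.22 pos [487.3  48.8 115.7] yaw -15.0 open 65.0 F [ 0.4 -0.7  0.1] | turn 0.1 dx 3.0 dy 103.7 dz -0.8
```

Request:
{"api": "send_rows", "payload": {
  "moves": "65 2 30 -1 0;65 0 30 0 0;65 0 25 0 0;65 0 12 0 0;65 0 5 0 0;65 0 0 0 0;20 0 0 0 0;0 0 0 0 0;0 0 0 0 0;0 0 0 0 0;0 0 0 0 0;0 0 0 0 0;0 0 0 0 0;0 0 -15 0 0;0 0 -35 0 0;0 0 -35 0 0;0 0 -15 0 0;0 0 0 0 0;0 0 0 0 0"
}}

```text
time_s: 30.8
position: [0.4903, 0.047, 0.1153]
tcp_rot: [[0.965, 0.002, 0.261], [-0.261, -0.0, 0.965], [0.002, -1.0, 0.0]]
force: [0.2, 1.0, -1.3]
opening: 0.411
```

```bash
python3 - <<'E'
from h import *
go(488.2,-287.9,120,-6.8)
E
```

```text
t=30.80 pos [490.3  47.  115.3] yaw -15.1 open 35.7 F [ 0.2  1.  -1.3] | turn -8.3 dx 37.5 dy -4.7 dz -332.8
```

Request:
{"api": "send_rows", "payload": {
  "moves": "0 0 0 0 -4.2;0 0 0 0 -4.1;0 4 0 -37 0;0 4 0 -37 0;0 4 0 -37 0;0 4 0 -37 0;0 4 0 -37 0;0 4 0 -37 0;0 4 0 -37 0;0 5 0 -37 0;0 4 0 -37 0;0 0 0 0 0;0 0 0 0 0;0 0 0 0 0"
}}

```text
time_s: 31.97
position: [0.4856, -0.2868, 0.1126]
tcp_rot: [[0.993, -0.004, 0.12], [-0.12, 0.004, 0.993], [-0.004, -1.0, 0.003]]
force: [-0.0, 0.2, 0.0]
opening: 0.409
```

```bash
python3 - <<'E'
from h import *
st=read_state(); go(488.2,-287.9,15,-6.8,st)
c=capture("wrist"); X=cloud(c,st); print("tray rim",rect(X,.047,.06,.36,.62,-.45,-.2))
s=capture("top"); cv2.imwrite("pics/top1.png",cv2.resize(s["image"][100:325,150:490],None,fx=2.35,fy=2.35,interpolation=3))
E
```

```text
t=31.97 pos [ 485.6 -286.8  112.6] yaw -6.9 open 35.6 F [-0.   0.2  0. ] | turn -0.1 dx 2.7 dy 97.6 dz -0.8
tray rim (3534, [487.0, -315.8], [132.9, 168.2], 83.9, 53.4)
```

View pics/top1.png

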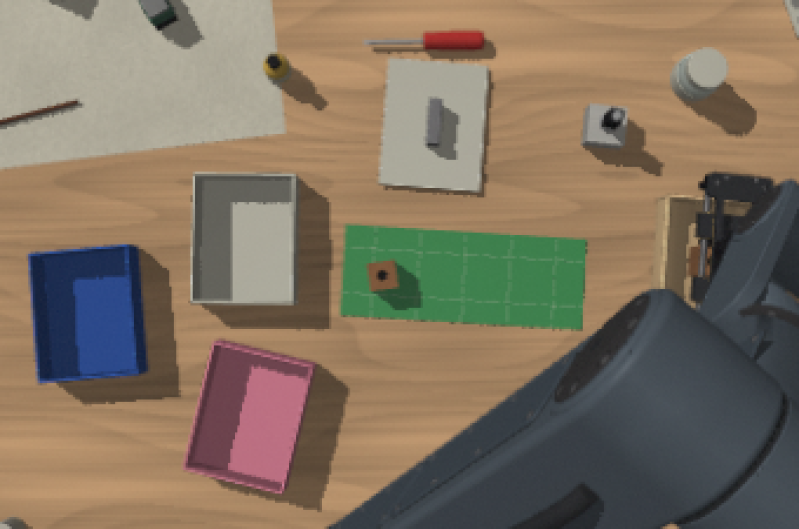

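The top view shows only p1 left on the mat (383,275), the gauge standing in its stand and the lid unmoved. I'll lower p2 into the tray.

Request:
{"api": "send_rows", "payload": {
  "moves": "0 2 30 -0.5 0;0 0 30 0 0;0 0 20 0 0;0 0 10 0 0;0 0 5 0 0;0 0 1 0 0;0 0 0 0 0;0 0 0 0 0;60 0 0 0 0;60 0 0 0 0;60 0 0 0 0;60 0 0 0 0;60 0 -20 0 0;60 0 -35 0 0;60 0 -35 0 0;60 0 -15 0 0"
}}

```text
time_s: 33.4
position: [0.4907, -0.2902, 0.1276]
tcp_rot: [[0.993, 0.005, 0.119], [-0.119, -0.004, 0.993], [0.005, -1.0, -0.004]]
force: [-0.2, -1.3, 0.5]
opening: 0.69
```

```bash
python3 - <<'E'
from h import *
st=read_state(); 
t=capture("top"); X=cloud(t); print("p1",rect(X,.034,.06,.4,.58,.07,.16)); b=rect(X,.034,.06,.4,.58,.07,.16)
go(b[1][0],b[1][1],120,b[3] if b[3]<45 else b[3]-90,st)
E
```

```text
p1 (135, [479.5, 111.0], [35.6, 35.7], 6.9, 42.0)
t=33.40 pos [ 490.7 -290.2  127.6] yaw -6.8 open 60.0 F [-0.2 -1.3  0.5] | turn -13.7 dx 37.1 dy 7.6 dz 399.7
```

Request:
{"api": "send_rows", "payload": {
  "moves": "65 0 0 0 -6.9;65 0 0 0 -6.8;65 4 0 40 0;65 4 0 40 0;65 4 0 40 0;65 4 0 40 0;65 4 0 40 0;65 4 0 40 0;65 4 0 40 0;65 4 0 40 0;65 3 0 40 0;65 2 0 40 0;65 0 10 0 0;65 0 0 0 0;65 0 0 0 0"
}}

```text
time_s: 34.7
position: [0.4773, 0.113, 0.1132]
tcp_rot: [[0.993, -0.001, -0.121], [0.121, -0.0, 0.993], [-0.001, -1.0, -0.0]]
force: [0.0, -1.2, -0.4]
opening: 0.749
```

```bash
python3 - <<'E'
from h import *
go(479.5,111,12,6.9)
t=capture("top"); X=cloud(t); cv2.imwrite("pics/top2.png",cv2.resize(t["image"][170:250,410:490],(480,480),interpolation=3))
print("bar",rect(X,.028,.05,.6,.75,-.08,.16))
for y0,y1 in ((-.375,-.315),(-.315,-.26)): print("tray blk",rect(X,.036,.049,.45,.53,y0,y1))
E
```

```text
t=34.70 pos [477.3 113.  113.2] yaw 7.0 open 65.1 F [ 0.  -1.2 -0.4] | turn 0.1 dx 1.9 dy 101.2 dz -2.2
bar (116, [677.7, 39.6], [17.9, 59.9], 82.8, 38.2)
tray blk (136, [478.9, -353.3], [57.7, 38.2], 71.8, 44.0)
tray blk (146, [498.5, -283.0], [52.5, 53.1], 83.3, 44.0)
```

View pics/top2.png

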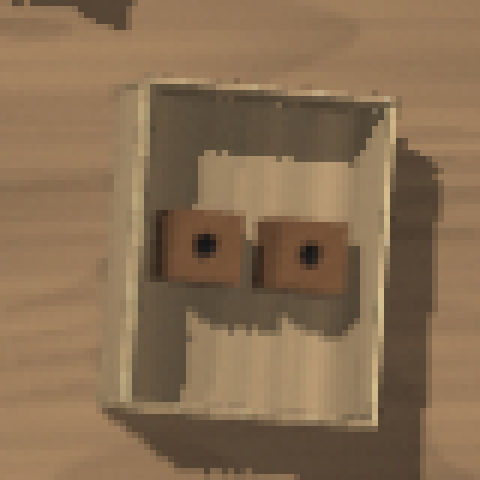

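Both rejects stand upright in the tray, at crop (205,245) and (308,255). Now p1.

Request:
{"api": "send_rows", "payload": {
  "moves": "65 1 30 -1.5 0;65 0 30 0 0;65 0 25 0 0;65 0 10 0 0;65 0 5 0 0;65 0 0 0 0;20 0 0 0 0;0 0 0 0 0;0 0 0 0 0;0 0 0 0 0;0 0 0 0 0;0 0 0 0 0;0 0 0 0 0;0 0 -15 0 0;0 0 -35 0 0;0 0 -35 0 0;0 0 -15 0 0;0 0 0 0 0;0 0 0 0 0"
}}

```text
time_s: 36.33
position: [0.4794, 0.1114, 0.1142]
tcp_rot: [[0.993, 0.002, -0.12], [0.12, -0.0, 0.993], [0.002, -1.0, -0.0]]
force: [-0.1, -0.2, -0.6]
opening: 0.41
```

```bash
python3 - <<'E'
from h import *
go(530.5,286,120,-1.1)
E
```

```text
t=36.33 pos [479.4 111.4 114.2] yaw 6.9 open 35.6 F [-0.1 -0.2 -0.6] | turn 8.0 dx 47.7 dy -5.8 dz 175.5
```

Request:
{"api": "send_rows", "payload": {
  "moves": "0 0 0 0 4;0 0 0 0 4;0 9 0 35 0;0 9 0 35 0;0 10 0 35 0;0 10 0 35 0;0 10 0 35 0;0 0 0 0 0;0 0 0 0 0;0 0 0 0 0"
}}

```text
time_s: 37.17
position: [0.5286, 0.2847, 0.1115]
tcp_rot: [[1.0, -0.005, 0.019], [-0.019, -0.002, 1.0], [-0.005, -1.0, -0.002]]
force: [-1.3, -0.6, -0.5]
opening: 0.409
```

```bash
python3 - <<'E'
from h import *
st=read_state(); go(530.5,286,16,-1.1,st)
c=capture("wrist"); X=cloud(c,st); print("box rim",rect(X,.047,.06,.42,.64,.19,.38))
E
```

```text
t=37.17 pos [528.6 284.7 111.5] yaw -1.1 open 35.6 F [-1.3 -0.6 -0.5] | turn 0.0 dx 1.8 dy 95.5 dz 1.3
box rim (3578, [531.3, 302.6], [99.0, 168.5], 88.4, 53.7)
```

Request:
{"api": "send_rows", "payload": {
  "moves": "0 2 30 1 0;0 0 30 0 0;0 0 20 0 0;0 0 10 0 0;0 0 4 0 0;0 0 1 0 0;0 0 0 0 0;0 0 0 0 0;60 0 0 0 0;60 0 0 0 0;60 0 0 0 0;60 0 0 0 0;60 0 -20 0 0;60 0 -35 0 0;60 0 -35 0 0;60 0 -30 0 0;60 0 0 0 0"
}}

```text
time_s: 38.63
position: [0.5367, 0.288, 0.1453]
tcp_rot: [[1.0, 0.013, 0.019], [-0.019, 0.004, 1.0], [0.013, -1.0, 0.004]]
force: [1.2, 0.1, -0.1]
opening: 0.69
```

```bash
python3 - <<'E'
from h import *
st=read_state(); t=capture("top"); X=cloud(t); b=rect(X,.028,.05,.6,.75,-.08,.16); print("bar",b)
m=(X[...,2]>.006)&(X[...,2]<.016)&(X[...,0]>.55)&(X[...,0]<.78)&(X[...,1]>-.06)&(X[...,1]<.14); 
k,l,s,_=cv2.connectedComponentsWithStats(m.astype(np.uint8)); P=X[l==1+np.argmax(s[1:,4])]; print("plate",[np.round(v,1) for v in cv2.minAreaRect((P[:,:2]*1000).astype(np.float32))])
go(b[1][0]-80,b[1][1],120,b[3],st)
E
```

```text
bar (117, [677.7, 39.7], [17.9, 59.2], 82.9, 38.0)
plate [array([680.1,  39.2]), array([134.7, 174.2]), np.float64(84.4)]
t=38.63 pos [536.7 288.  145.3] yaw -1.1 open 60.0 F [ 1.2  0.1 -0.1] | turn -84.0 dx -238.9 dy 25.3 dz -91.2
```

Request:
{"api": "send_rows", "payload": {
  "moves": "60 0 0 0 -7;60 0 0 0 -7;60 0 0 0 -7;60 0 0 0 -7;60 0 0 0 -7;60 0 0 0 -7;60 0 0 0 -7;60 0 0 0 -7;60 0 0 0 -7;60 0 0 0 -7;60 0 0 0 -7;60 0 0 0 -7;60 -32 0 -24 0;60 -32 0 -24 0;60 -32 0 -24 0;60 -32 0 -24 0;60 -32 0 -24 0;60 -32 0 -24 0;60 -30 0 -24 0;60 0 0 0 0"
}}

```text
time_s: 40.35
position: [0.6756, 0.0377, 0.1372]
tcp_rot: [[0.13, 0.003, -0.992], [0.992, -0.003, 0.13], [-0.003, -1.0, -0.004]]
force: [1.5, -0.5, -0.2]
opening: 0.684
```

```bash
python3 - <<'E'
from h import *
st=read_state(); go(677.7,39.7,14,82.9,st)
t=capture("top"); X=cloud(t); cv2.imwrite("pics/top3.png",cv2.resize(t["image"][100:325,150:490],None,fx=2.35,fy=2.35,interpolation=3))
print("box blk",rect(X,.034,.048,.5,.56,.24,.33)); print("rim",rect(X,.048,.06,.42,.64,.19,.38)); print("bar",rect(X,.028,.05,.6,.75,-.08,.16))
E
```

```text
t=40.35 pos [675.6  37.7 137.2] yaw 82.5 open 59.5 F [ 1.5 -0.5 -0.2] | turn -0.4 dx 2.2 dy 123.2 dz -1.8
box blk (131, [535.0, 282.1], [35.4, 33.5], 88.6, 43.8)
rim (344, [530.6, 286.1], [134.1, 168.8], 89.0, 53.5)
bar (22, [675.1, 41.0], [15.6, 20.0], 87.8, 39.5)
```

View pics/top3.png

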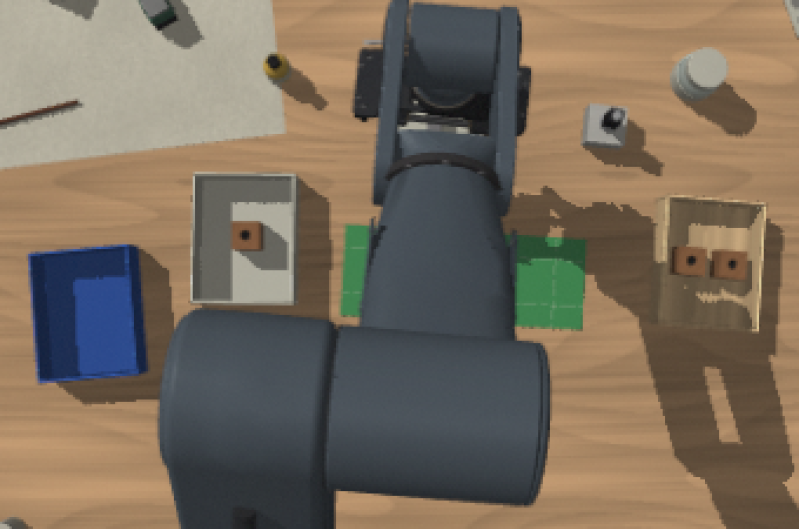

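p1 is in the white box at crop (247,236), the two rejects are in the tray, and the gauge is standing. I'll grip the lid bar.

Request:
{"api": "send_rows", "payload": {
  "moves": "60 1.5 30 -1 -0.4;60 0 30 -0.5 0;60 0 30 0 0;60 0 20 0 0;60 0 8 0 0;60 0 3 0 0;60 0 0 0 0;60 0 0 0 0;30 0 0 0 0;0 0 0 0 0;0 0 0 0 0;0 0 0 0 0;0 0 0 0 0;0 0 0 0 0;0 0 0 0 0;0 0 0 0 0"
}}

```text
time_s: 41.73
position: [0.6736, 0.046, 0.0179]
tcp_rot: [[0.117, 0.0, -0.993], [0.993, -0.001, 0.117], [-0.001, -1.0, -0.001]]
force: [-0.4, -1.7, 1.7]
opening: 0.204
```

Request:
{"api": "send_rows", "payload": {
  "moves": "0 0 -10 0 0;0 0 -25 0 0;0 0 -35 0 0;0 0 -35 0 0;0 0 0 0 0;0 0 0 0 0;0 0 0 0 0"
}}

```text
time_s: 42.32
position: [0.6722, 0.0469, 0.1221]
tcp_rot: [[0.117, -0.002, -0.993], [0.993, 0.001, 0.117], [0.0, -1.0, 0.002]]
force: [-1.1, 0.0, -2.1]
opening: 0.206
```

```bash
cat >> h.py <<'E'
def lidplate():
    """held lid: plate outline in tool frame by top and wrist cameras"""
    st=read_state(); R=np.array(st["tcp_rot"]);p=np.array(st["position"])
    for n in ("top","wrist"):
        c=capture(n); L=(cloud(c,st if n=="wrist" else None)-p)@R*1000
        m=(L[...,1]>4)&(L[...,1]<13)&(abs(L[...,0])<85)&(abs(L[...,2])<105)
        Q=L[m]; 
        if len(Q)<20: print(n,"none"); continue
        r=cv2.minAreaRect(Q[:,[0,2]].astype(np.float32)); print(n,len(Q),"tool xz",np.round(r[0],1),np.round(r[1],1),round(r[2],1),"y",np.round(np.median(Q[:,1]),1),"x",np.round(np.percentile(Q[:,0],[.5,99.5]),1),"z",np.round(np.percentile(Q[:,2],[.5,99.5]),1))
        cv2.imwrite("pics/lid_%s.png"%n,c["image"])
E
python3 - <<'E'
from h import *
lidplate(); go(530.6,286,120,88.9)
E
```

```text
top 29 tool xz [ -6.6 -34.5] [107.8 114.2] 0.8 y 7.2 x [-61.1  47.5] z [-86.8  23.1]
wrist 33312 tool xz [-0.7  5.4] [144.9 134.7] 90.0 y 7.8 x [-66.7  65.3] z [-64.   77.5]
t=42.42 pos [671.5  46.9 120.5] yaw 83.3 open 17.6 F [-0.5 -1.4 -2.5] | turn -5.6 dx 236.4 dy 0.5 dz 145.5
```

Request:
{"api": "send_rows", "payload": {
  "moves": "0 0 0 0 -2.8;0 0 0 0 -2.8;0 30 0 20 0;0 34 0 21 0;0 34 0 21 0;0 34 0 21 0;0 34 0 22 0;0 34 0 22 0;0 30 0 20 0;0 6 0 3 0;0 0 0 0 0;0 0 0 0 0;0 0 0 0 0;0 0 0 0 0"
}}

```text
time_s: 43.58
position: [0.529, 0.284, 0.1221]
tcp_rot: [[0.022, -0.0, -1.0], [1.0, -0.0, 0.022], [-0.0, -1.0, 0.0]]
force: [-0.2, 0.1, -3.4]
opening: 0.201
```

```bash
python3 - <<'E'
from h import *
lidplate(); go(526.1,286.2,90,88.9)
st=read_state(); c=capture("wrist"); X=cloud(c,st); R=np.array(st["tcp_rot"]);p=np.array(st["position"])
L=(X-p)@R*1000
m=(X[...,2]>.049)&(X[...,2]<.058)&(X[...,0]>.42)&(X[...,0]<.64)&(X[...,1]>.19)&(X[...,1]<.39)
Q=L[m]; print("rim tool",len(Q),"x",np.round(np.percentile(Q[:,0],[1,50,99]),1),"z",np.round(np.percentile(Q[:,2],[1,50,99]),1))
cv2.imwrite("pics/w9.png",c["image"])
E
```

```text
top 725 tool xz [-0.5 -6.9] [166.1 135.7] 89.9 y 8.0 x [-68.   66.6] z [-89.9  76.1]
wrist 33317 tool xz [-1.   5.7] [144.4 135.1] 90.0 y 7.8 x [-66.9  65.2] z [-63.8  77.6]
t=43.68 pos [529.  284.1 122.4] yaw 88.7 open 17.2 F [ 0.2  0.2 -2. ] | turn -0.2 dx 2.1 dy 32.4 dz 2.9
rim tool 1120 x [-62.    2.2  66.9] z [78.3 80.3 81.9]
```

View pics/w9.png

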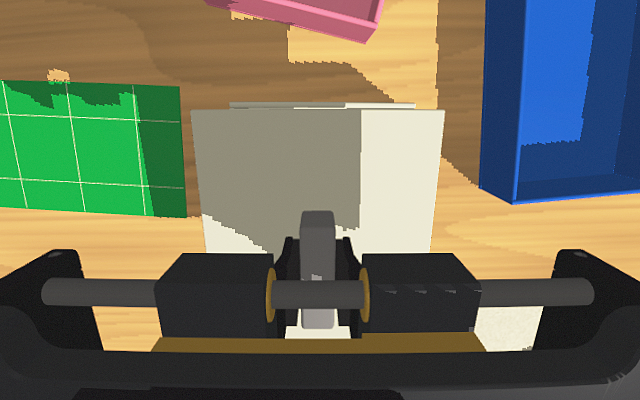

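The wrist view shows the lid plate at (318,170), square over the box. The box's front rim is just visible behind its far edge at row 104. Both cameras say to shift about +3 mm in x and +5 mm in z.

Request:
{"api": "send_rows", "payload": {
  "moves": "0 2.9 0 5.3 -0.2;0 0 12 0 0;0 0 12 0 0;0 0 10 0 0;0 0 6 0 0;0 0 0 0 0;0 0 0 0 0;0 0 0 0 0"
}}

```text
time_s: 44.4
position: [0.5231, 0.2885, 0.0827]
tcp_rot: [[0.016, 0.0, -1.0], [1.0, 0.0, 0.016], [0.0, -1.0, -0.0]]
force: [-0.2, -0.0, -1.7]
opening: 0.206
```

```bash
python3 - <<'E'
from h import *
lidplate(); go(523.7,287,66,88.9)
E
```

```text
top 606 tool xz [-0.7 -7.4] [134.9 168.5] 0.1 y 7.8 x [-68.1  65.4] z [-91.6  76.6]
wrist 33319 tool xz [-0.8  5.7] [144.3 134.8] 90.0 y 7.8 x [-66.9  65.1] z [-63.9  77.6]
t=44.50 pos [523.3 288.6  83.1] yaw 89.1 open 17.8 F [-0.2  0.1 -1.4] | turn 0.2 dx -1.6 dy 17.1 dz -0.4
```

Request:
{"api": "send_rows", "payload": {
  "moves": "0 -1.6 4 0 0;0 0 4 0 0;0 0 4 0 0;0 0 3 0 0;0 0 1 0 0;0 0 0 0 0;0 0 0 0 0"
}}

```text
time_s: 45.08
position: [0.5228, 0.2869, 0.0665]
tcp_rot: [[0.016, -0.0, -1.0], [1.0, 0.0, 0.016], [0.0, -1.0, 0.0]]
force: [-0.4, -0.8, -2.7]
opening: 0.203
```

Request:
{"api": "send_rows", "payload": {
  "moves": "0 0 1 0 0;0 0 0.7 0 0;0 0 0 0 0;0 0 0 0 0;0 0 0 0 0"
}}

```text
time_s: 45.5
position: [0.5231, 0.2869, 0.0658]
tcp_rot: [[0.016, 0.001, -1.0], [1.0, 0.0, 0.016], [0.0, -1.0, -0.001]]
force: [-1.5, -0.6, 5.2]
opening: 0.205
```

```bash
python3 - <<'E'
from h import *
lidplate(); go(523.7,287,66,88.9)
E
```

```text
top 577 tool xz [-1.  -7.2] [133.4 168.3] 0.0 y 7.9 x [-67.7  65. ] z [-91.2  76.8]
wrist 33315 tool xz [-1.   5.6] [144.5 134.9] 90.0 y 7.8 x [-66.9  65.1] z [-63.8  77.6]
t=45.60 pos [523.  287.   65.8] yaw 89.1 open 17.8 F [-1.6 -0.4  6.2] | turn 0.2 dx 0.1 dy -0.2 dz -0.7
```

Seated at 65.8 mm, the predicted height, with 6 N of contact. I'll release, retreat straight up and check.

Request:
{"api": "send_rows", "payload": {
  "moves": "0 0 -0.7 0 0;40 0 0 0 0;40 0 0 0 0;40 0 0 0 0;40 0 0 0 0;40 0 -10 0 0;40 0 -30 0 0;40 0 -35 0 0;40 0 -35 0 0;40 -40 0 0 0;40 -40 0 0 0;40 -40 0 0 0;40 -40 0 0 0;40 -40 0 0 0;40 -40 0 0 0;40 -40 0 0 0;40 -40 0 0 0;40 -40 0 0 0;40 0 0 0 0;40 0 0 0 0"
}}

```text
time_s: 47.27
position: [0.5173, -0.0755, 0.1763]
tcp_rot: [[0.021, 0.001, -1.0], [1.0, -0.0, 0.021], [-0.0, -1.0, -0.001]]
force: [0.1, 0.9, 0.2]
opening: 0.461
```

```bash
python3 - <<'E'
from h import *
go(0,0,0); t=capture("top"); X=cloud(t)
m=(X[...,2]>.053)&(X[...,2]<.063)&(X[...,0]>.42)&(X[...,0]<.64)&(X[...,1]>.19)&(X[...,1]<.38); P=X[m]
print("plate",len(P),[np.round(v,1) for v in cv2.minAreaRect((P[:,:2]*1000).astype(np.float32))],"z med",np.median(P[:,2])*1000)
A=np.c_[P[:,:2]-P[:,:2].mean(0),np.ones(len(P))]; print("plane slope, mean z",np.round(np.linalg.lstsq(A,P[:,2],rcond=None)[0]*1000,2))
print("bar",rect(X,.078,.095,.45,.6,.2,.37)); print("gauge",rect(X,.075,.11,.6,.75,-.25,-.12))
s=capture("side")
a=cv2.resize(t["image"][100:325,150:490],(440,291)); b=cv2.resize(s["image"][120:320,200:440],(350,291)); cv2.imwrite("pics/end.png",np.hstack([a,b]))
E
```

```text
t=47.27 pos [517.3 -75.5 176.3] yaw 88.8 open 40.1 F [0.1 0.9 0.2] | turn 0.0 dx 64.6 dy 176.3 dz 518.8
plate 2320 [array([530.3, 285.9]), array([133.8, 168.3]), np.float64(89.1)] z med 58.225872766465734
plane slope, mean z [-1.52  0.33 58.19]
bar (129, [528.3, 284.5], [17.2, 58.3], 88.5, 86.4)
gauge (49, [672.3, -187.9], [18.9, 17.4], 70.2, 90.3)
```

View pics/end.png

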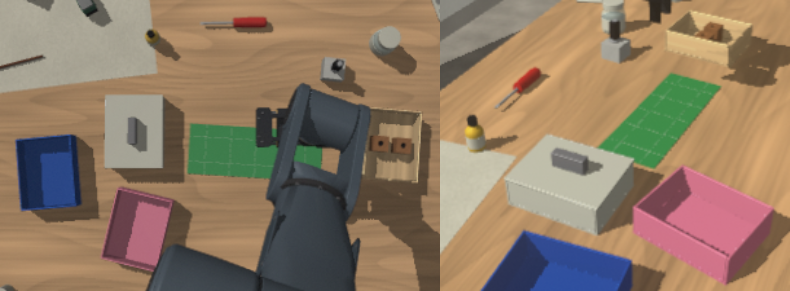

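The final view shows the lid flush on the white box, two blocks in the tray and the gauge standing, with the bottle, jar and screwdriver still in place. I'll hand in.

```bash
python3 -c "
from rig import *
print(hand_in())"
```

```text
the job is handed in; nothing more can be done
None
```

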